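# Zero the tilt-sensor modules on a levelled stage

## Task

Level the three-footed stage by turning its two wing-headed foot screws until the bubbles of both vials sit between their black lines, and slide every tilt-sensor module that is there onto a rail of its own on the stage, test-pad end trailing, until it clicks home. Then, with the stage level and all modules home, store their zero: take the spring probe from its stand and touch its tip gently to the round brass pad of each module, in the order of their dots (one dot first), never while a bubble is off its lines. Stand the probe back in its stand; the stage must end level and the modules home, and leave the other things on the desk alone.

Things in the scene. Friction and masses are not known exactly. Their poses are not given: they have to be found in the camera images.
- stage_base: fixed base of the levelling stage (three rubber foot cups). Origin on the desk under the middle of the plate; x points along the rails away from the robot's side ('far'), y left, z up. Aluminium plate 176 (x) by 286 mm (y), top 42 mm above the desk, tilting up to 1 degree. Fixed foot at (-70,-120) mm, screws at (70,-120) and (-70,120). Three rails lie along x on the plate at y = 60, 0, -60
- screw_far: far right foot screw: black wing, 34 mm along its own x, 11 mm thick, 28 mm high. Origin on its axis 12 mm above the desk; wing from 42 to 70 mm above it, 18 mm round neck under that. Turns stiffly (0.05 N m), stays as left, about a turn free either way from level. Clockwise from above raises the far side: the x vial's bubble moves 4.0 mm per rad to +x; anticlockwise the reverse
- screw_left: near left foot screw, built as the far right one. Clockwise from above raises the left side: the y vial's bubble moves 2.3 mm per rad to the stage's +y (left); anticlockwise the reverse. The two screws act independently
- vial_x (a point): middle of the tubular bubble vial that lies along the stage's x on the right edge of the plate, at (-30,-120) mm of the stage frame, 53 mm above the desk, at the height of its bubble; case 56 x 17 x 13 mm, two black lines 19 mm apart on the tube
- bubble_x_mid (a point): middle of the 14 mm white bubble in that vial; it runs along the stage's x to the high side, up to 12.5 mm off, and settles within 0.5 s of a turn. It is centred (between the lines) when within 2.5 mm of the vial's middle
- vial_y (a point): middle of the same kind of vial that lies along the stage's y on the near edge of the plate, at (-74,-60) mm of the stage frame
- bubble_y_mid (a point): middle of the white bubble in that vial; it runs along the stage's y
- probe: spring probe, 105 mm long, 70 g, upright in its stand: steel nose with a sprung brass pin downwards, 38 mm collar, 16 mm round grip. Origin at the pin's tip when not pressed, z up along the grip; collar 40 to 46 mm, grip 46 to 105 along z. Grasp the grip from above with the TCP 72 mm above the origin. The pin gives 7 mm: 0.6 N at first, 2.7 N fully in
- probe_tip (a point): tip of the probe's pin, 3.6 mm across (moves up as the pin is pressed in)
- probe_collar (a point): middle of the underside of the probe's collar, 40 mm above the tip; it rests on the rim of the stand
- stand_rim (a point): centre of the mouth of the probe's stand, a fixed upright black steel tube 52 mm high, 52 mm round (foot 68 mm), bore 26 mm; the probe hangs in it by its collar, its tip 12 mm above the desk
- module_1: tilt-sensor module with one black dot on top and on the rear face; may be absent. Origin under the middle of its foot; x forward (goes first onto the rail), z up. Foot 60x40x5 mm, neck 22 wide, housing 64x44 mm from z 11 to 31, pull tab centred at x 6: 30 long, 14 wide (y), z 31 to 55. Grasp the tab across y, TCP 53 mm above the origin; 120 g
- module_1_pad (a point): centre of the 10 mm round brass test pad on top of the one-dot module, at its rear end: 22 mm behind and 31 mm above the module's origin
- module_2: tilt-sensor module with two black dots on top and on the rear face; may be absent. Otherwise the same as the one-dot module
- module_2_pad (a point): centre of the 10 mm round brass test pad on top of the two-dot module, at its rear end: 22 mm behind and 31 mm above the module's origin
- module_3: tilt-sensor module with three black dots on top and on the rear face; may be absent. Otherwise the same as the one-dot module
- module_3_pad (a point): centre of the 10 mm round brass test pad on top of the three-dot module, at its rear end: 22 mm behind and 31 mm above the module's origin
- rail_left (a point): home point of the left rail; turns with the plate, point axes as the stage. The centre of a module's brass pad lies here when it is fully home; the module's origin is then 22 mm further along x and 31 mm lower, on the rail's floor, 45 mm above the desk when level. At home a sprung ball in the floor has snapped into the groove under the foot (6 to 10 N to push on, 5 N to pull off)
- rail_middle (a point): home point of the middle rail, as the left one. A rail is a steel shoe, 42 mm wide inside for the 40 mm foot. Along x from the module origin's home: open floor from 73 mm before, end stop 31 mm beyond; side walls 6 mm high, flared 68 to 35 mm before; lips 6 mm above the floor, from 15 mm before on. Set the foot flat on the floor with the module's origin 47 mm before home, then push along x
- rail_right (a point): home point of the right rail, built as the other two. Each rail takes one module; any module fits any rail
- apple: apple lying on the desk, not part of the job
- screwdriver: screwdriver lying on the desk, not part of the job
- phone: phone lying on the desk, not part of the job

How it is judged (in metres and radians):
On the way, in this order (a step that is already met when the one before it is completed fails the run):
1. every module present is home on a rail and both bubbles are centred (distance between bubble_x_mid and vial_x below 0.0028 m and distance between bubble_y_mid and vial_y below 0.0028 m and (distance between module_1_pad and rail_left below 0.003 m or distance between module_1_pad and rail_middle below 0.003 m or distance between module_1_pad and rail_right below 0.003 m) and (distance between module_2_pad and rail_left below 0.003 m or distance between module_2_pad and rail_middle below 0.003 m or distance between module_2_pad and rail_right below 0.003 m) and (distance between module_3_pad and rail_left below 0.003 m or distance between module_3_pad and rail_middle below 0.003 m or distance between module_3_pad and rail_right below 0.003 m)), for 0.5 s.
2. the probe's tip touches the brass pad of the one-dot module (distance between probe_tip and module_1_pad below 0.005 m and contact force between probe and module_1 above 0.3 N), for 0.1 s.
3. the probe's tip touches the brass pad of the two-dot module (distance between probe_tip and module_2_pad below 0.005 m and contact force between probe and module_2 above 0.3 N), for 0.1 s.
4. the probe's tip touches the brass pad of the three-dot module (distance between probe_tip and module_3_pad below 0.005 m and contact force between probe and module_3 above 0.3 N), for 0.1 s.
At the end, for the whole second after the job is handed in: every module present is home on a rail (pad within 3 mm of the rail's home point), both bubbles are within 2.8 mm of the middle of their vials, and the probe stands upright (within 0.1 rad) in its stand, collar within 8 mm of the rim's centre, at rest (all of step 1 and distance between probe_collar and stand_rim below 0.008 m and angle between probe's own z axis and vertical below 0.1 rad and linear speed of probe below 0.02 m/s); the robot touches nothing.
It fails at once if the probe touches a module while a bubble is off centre (not (distance between bubble_x_mid and vial_x below 0.0028 m and distance between bubble_y_mid and vial_y below 0.0028 m) and (contact force between probe and module_1 above 0.3 N or contact force between probe and module_2 above 0.3 N or contact force between probe and module_3 above 0.3 N)).
It fails at once if the probe is pressed hard on a module (over 12 N) (contact force between probe and module_1 above 12 N or contact force between probe and module_2 above 12 N or contact force between probe and module_3 above 12 N).
It fails at once if a thing that is not part of the job is shifted more than 40 mm (distance of any of apple, screwdriver, phone from where it was at the start of the episode above 0.04 m).
Of module_1, module_2, module_3 only 2 to 3 are there at a start; the rules pass over those that are not, and their reading is None.
At some moment in a run one of module_1, module_2, module_3 may be knocked a few centimetres aside while the robot is not near it.
Once in a run the grip may slacken for a moment while it holds something.
It also fails if it takes over 210 s, if anything falls off the work surface, if the arm or the gripper's body presses on something with over 40 N, if the wrist force passes 120 N, or if a joint passes its speed limit or range.

## Robot

A 6-joint arm with a two-finger parallel gripper is mounted at the origin on a cart in front of the work surface, level with it; the furniture and walls round the work are solid. World frame = base frame: x ahead of the robot, y to its left, z up, the work surface at z = 0. Lengths are in mm, angles in rad, forces in N, time in s.
With the tool pointing down it reaches from about 300 to 775 mm from the base axis. Payload 14.6 kg.
Tool frame: the origin (TCP) lies between the finger pads, 19 mm behind the fingertips; this is the grasp point; z points along the fingers, y is the direction in which the jaws open and shut (so a half turn about z gives the same grasp; the last joint's range is limited). The gripper opens to 94 mm and grips with 3 to 60 N. Pads are 16 mm wide; open, the fingers measure 119 mm over their backs; the gripper's body (75 mm by 177 mm) begins 78 mm behind the grasp point.
Start: joints at [1.268, 0.3, 1.521, -0, 1.321, -0.067], TCP at [128.49, 534.771, 224.246] pointing down, gripper open.
Joint ranges: [-3.03, 3.03], [-0.79, 2.21], [0.23, 2.52], [-1.04, 4.18], [0, 3.07], [-2.55, 2.55]. Speed limits (rad/s): [2.22, 2.22, 2.57, 3.14, 3.14, 3.14].

## Interface

Orientations are given as [roll, pitch, yaw] about the fixed x, y, z axes, in that order (R = Rz(yaw) Ry(pitch) Rx(roll)).
In Python, from cell import manip gives the robot as it stands.
- The arm moves only by the shell command python3 -m crank 'ROWS' [OPENING] [FORCE]. ROWS is JSON, a list of rows, each an object with "offset": the shift along the world's x, y, z in m, a list of three; "spin": the turn about the world's z in degrees. In form: [{"offset": [dx, dy, dz], "spin": spin}, ...]. A call has exactly 8 rows; each row is the pose to reach, as a shift and turn from the pose measured when the call began; what a row does not reach only later rows make up. A row lasts 1/12 s, in which the tool goes at most 41.7 mm and 7.16 degrees, less where a joint would pass 70% of its speed; a pose out of reach is approached as far as the arm can. A call with a gripper value outside its range is refused whole. OPENING is the opening, from 0 (shut) to 1 (fully open), set as the call begins (- or left out, the last holds). The fingers move at their own pace and stop on an object; FORCE is the grip in N (left out, the last holds). Time passes only in rows, so rows that repeat a pose let the fingers close, or fill a call up. It gives the time, the measured TCP pose, the force and the opening at its end, in the units of the state.
- manip.read_state(): the state, without advancing time (a new reading comes with each control period).
- manip.camera(name): name is "scene" or "top"; returns a dict with "pixels" (400x640x3 uint8, red, green, blue), "fx", "fy", "cx", "cy" (pixels), "k1" (the pictures are not rectified: a ray, as slopes to the right and down, at radius r is drawn at 1 + k1 r^2 times it, then the intrinsics apply), "extrinsics" (4x4, takes a point from world to camera coordinates). Camera axes: x right, y down, z forward; pixel columns grow to the right and rows downward; lengths in mm; the calibration is good to about 2 mm. A picture is of the moment at which its call begins. There is no depth.
- manip.sign_off(): hands the job in, once; it reports no verdict.
Trained networks look in a picture, given as the dict that the camera call returned (one of the last four; its "shot" number tells which), for a name from the list of things; names that differ only in an ending like _2 or _b are one class to them, and where a whole thing is asked for, a point or a joint stands for the part that bears it (a point fixed in the world has none). Each returns a list of dicts, best first, with "conf" (0 to 1); they miss things now and then, are a little off and sometimes report something else, mostly with a low value. They report only what shows in the picture. A call takes as long as a camera call.
- manip.search_frame(picture, name): "location" ([x, y, z] in mm, in world coordinates, good to about 4 mm: the middle of the surface that is visible of it).
- manip.masks_of(picture, name): "mask" (400x640 bool, what is visible of it).
The state is a dict: "clock": time; "joints": joint angles; "qd": joint speeds; "effort": joint torques, N m; "eef_pos": TCP position; "eef_rot": TCP orientation; "wrist_force": force on the tool from outside, world axes, zero at the start; "moment": the same for the moment, N m; "finger_gap": finger opening in mm.
Only numpy, scipy, OpenCV 4.12 (cv2) and the standard library are available. Lean on these libraries where they do the work, as an engineer would, in place of code of your own. Each camera call takes 0.05 s, during which the arm holds its last target. There are 200 camera calls.

## Working session

There is one attempt and no reset: what is moved stays moved. The work goes in short steps, Python scripts to look and compute and a shell command to move; the robot and the scene stay as the last step left them, time stands still between calls to the robot, and variables do not carry over. Pictures are saved under pics/ and viewed, about 12 in all and at most 16, crops included, and the job is handed in when it is done.

```bash
ls; mkdir -p pics; cat > h.py <<'E'
import numpy as np, cv2
from cell import manip
def K(p): return np.array([[p['fx'],0,p['cx']],[0,p['fy'],p['cy']],[0,0,1.]])
def proj(p,X):
    E=np.array(p['extrinsics']); c=(E@np.r_[np.array(X,float),1])[:3]; s=c[:2]/c[2]; s=s*(1+p['k1']*(s@s))
    return np.array([p['fx']*s[0]+p['cx'],p['fy']*s[1]+p['cy']])
def unproj(p,uv,z):
    E=np.array(p['extrinsics']); d=np.array([(uv[0]-p['cx'])/p['fx'],(uv[1]-p['cy'])/p['fy']]); s=d.copy()
    for _ in range(20): s=d/(1+p['k1']*(s@s))
    R=E[:3,:3]; o=-R.T@E[:3,3]; r=R.T@np.r_[s,1]; return o+r*(z-o[2])/r[2]
def save(p,n,box=None,sc=1):
    im=np.array(p['pixels'])[:,:,::-1]
    if box: im=im[box[1]:box[3],box[0]:box[2]]
    cv2.imwrite('pics/'+n,cv2.resize(im,None,fx=sc,fy=sc,interpolation=cv2.INTER_CUBIC))
E
python3 - <<'E'
from h import *
s=manip.read_state(); print({k:np.round(v,3).tolist() for k,v in s.items()})
P={n:manip.camera(n) for n in('scene','top')}
for n,p in P.items():
    save(p,n+'0.png'); E=np.array(p['extrinsics']); print(n,p['fx'],p['k1'],np.round(-E[:3,:3].T@E[:3,3]),np.round(E[:3,:3],2).tolist())
for t in ['stage_base','screw_far','screw_left','vial_x','vial_y','bubble_x_mid','bubble_y_mid','probe','module_1','module_2','module_3','module_1_pad','rail_left','stand_rim','apple','screwdriver','phone']:
    for n,p in P.items():
        print(t,n,[(np.round(r['location']).astype(int).tolist(),round(r['conf'],2)) for r in manip.search_frame(p,t)[:6]])
E
```

```text
pics
{'clock': 0.0, 'joints': [1.268, 0.3, 1.522, -0.0, 1.321, -0.067], 'qd': [-0.001, -0.0, -0.0, -0.003, 0.001, 0.001], 'effort': [-0.001, -53.178, -35.275, 0.071, 0.024, -0.0], 'eef_pos': [128.42, 534.555, 223.673], 'eef_rot': [-3.14, -0.0, 2.906], 'wrist_force': [1.204, 0.046, -0.064], 'moment': [-0.001, -0.016, -0.042], 'finger_gap': 93.983}
scene 460.3719872454498 -0.10973982271796394 [-402.  939. 1046.] [[-0.72, -0.69, 0.01], [-0.42, 0.42, -0.81], [0.56, -0.59, -0.59]]
top 414.13288125569403 -0.024526915511486322 [ 266.  -23. 1313.] [[0.01, -1.0, 0.01], [-0.98, -0.01, -0.19], [0.19, -0.0, -0.98]]
stage_base scene [([338, -309, 40], 0.77)]
stage_base top [([463, -307, 43], 0.39)]
screw_far scene []
screw_far top [([408, -430, 79], 0.51)]
screw_left scene []
screw_left top [([526, -183, 82], 0.4)]
vial_x scene [([335, -310, 39], 0.69)]
vial_x top [([468, -313, 41], 0.86)]
vial_y scene [([335, -310, 39], 0.69)]
vial_y top [([468, -313, 41], 0.86)]
bubble_x_mid scene []
bubble_x_mid top []
bubble_y_mid scene [([336, -313, 40], 0.18)]
bubble_y_mid top []
probe scene [([421, 410, 67], 0.74)]
probe top [([573, 225, 17], 0.58), ([421, 405, 60], 0.57)]
module_1 scene []
module_1 top [([660, -84, 28], 0.82), ([408, -426, 80], 0.73), ([626, -148, 32], 0.52)]
module_2 scene []
module_2 top [([660, -84, 28], 0.82), ([408, -426, 80], 0.73), ([626, -148, 32], 0.52)]
module_3 scene []
module_3 top [([660, -84, 28], 0.82), ([408, -426, 80], 0.73), ([626, -148, 32], 0.52)]
module_1_pad scene []
module_1_pad top [([628, -144, 32], 0.68), ([661, -85, 28], 0.25)]
rail_left scene [([343, -310, 41], 0.67)]
rail_left top [([472, -310, 40], 0.76)]
stand_rim scene []
stand_rim top [([416, 392, 24], 0.8)]
apple scene []
apple top [([623, 146, 57], 0.74)]
screwdriver scene [([419, 408, 69], 0.56)]
screwdriver top [([574, 233, 17], 0.56)]
phone scene [([394, 18, 30], 0.47)]
phone top [([430, 41, 26], 0.86)]
```

View pics/top0.png

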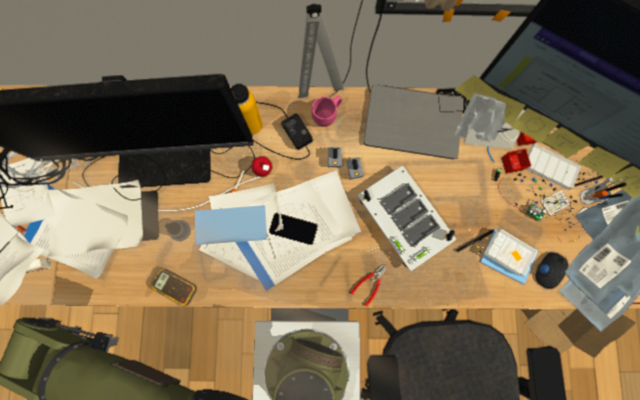

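View pics/scene0.png

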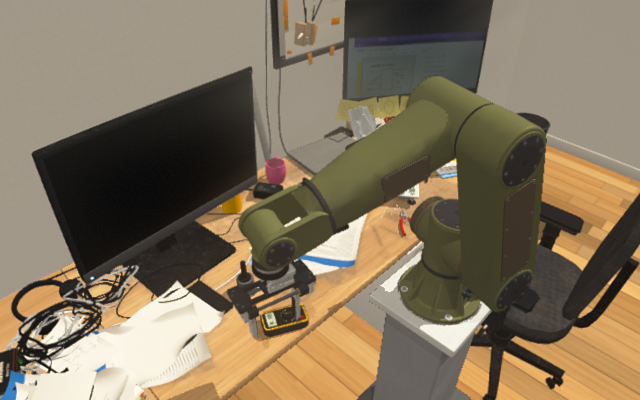

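The top view shows the stage at about (405,217), turned roughly 30 deg, with two modules at (335,157) and (354,168). The probe stand is at (177,229), the apple at (262,166) and the phone at (294,229). In the scene view the arm hides the stage. I'll crop the stage next.

```bash
python3 - <<'E'
from h import *
p=manip.camera('top'); save(p,'crop1.png',(320,140,470,275),5)
np.save('top0.npy',p['pixels'])
for n,b in [('a',(120,190,240,300))]: save(p,'crop_a.png',b,5)
E
```

```text
(no output)
```

View pics/crop1.png

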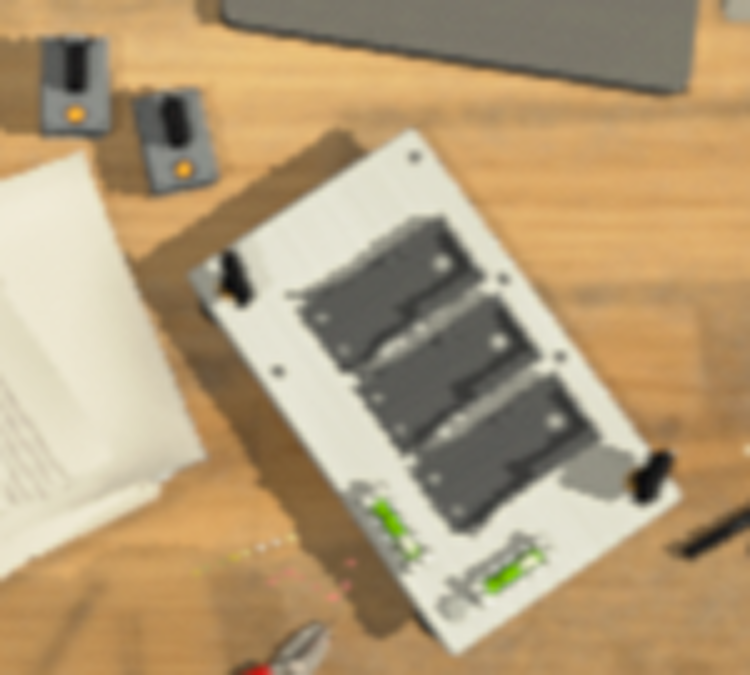

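```bash
cat >> h.py <<'E'
def rect(p,x0,x1,y0,y1,z,ppm,c=(0,0),yaw=0):
    """metric view: image up=+x', left=+y' in frame at c,yaw"""
    nx=int((x1-x0)*ppm); ny=int((y1-y0)*ppm)
    X=x1-(np.arange(nx)+.5)/ppm; Y=y1-(np.arange(ny)+.5)/ppm
    A,B=np.meshgrid(X,Y,indexing='ij'); ca,sa=np.cos(yaw),np.sin(yaw)
    W=np.stack([c[0]+ca*A-sa*B,c[1]+sa*A+ca*B,np.full_like(A,z),np.ones_like(A)],-1)
    C=W@np.array(p['extrinsics'])[:3].T; s=C[...,:2]/C[...,2:]; s=s*(1+p['k1']*(s**2).sum(-1,keepdims=True))
    mu=(p['fx']*s[...,0]+p['cx']).astype(np.float32); mv=(p['fy']*s[...,1]+p['cy']).astype(np.float32)
    return cv2.remap(np.array(p['pixels']),mu,mv,cv2.INTER_CUBIC)
E
python3 - <<'E'
from h import *
p=manip.camera('top')
# stage
x0,x1,y0,y1,ppm=250,680,-520,-120,2
im=rect(p,x0,x1,y0,y1,42,ppm); hsv=cv2.cvtColor(im,cv2.COLOR_RGB2HSV)
m=((hsv[...,1]<45)&(hsv[...,2]>150)).astype(np.uint8)
m=cv2.morphologyEx(m,cv2.MORPH_OPEN,np.ones((5,5)))
cs=cv2.findContours(m,0,2)[0]; c=max(cs,key=cv2.contourArea); h=cv2.convexHull(c)
(cx,cy),wh,a=cv2.minAreaRect(h); print('plate',x1-cy/ppm,y1-cx/ppm,np.array(wh)/ppm,a)
b=cv2.boxPoints(cv2.minAreaRect(h)); print([(x1-q[1]/ppm,y1-q[0]/ppm) for q in b])
cv2.imwrite('pics/stage_mask.png',m*255)
# modules
x0,x1,y0,y1=560,740,-220,-20
im=rect(p,x0,x1,y0,y1,31,4); cv2.imwrite('pics/mod.png',im[:,:,::-1]) ; cv2.imwrite('pics/stage_m.png',rect(p,250,680,-520,-120,42,1.5)[:,:,::-1])
hsv=cv2.cvtColor(im,cv2.COLOR_RGB2HSV)
m=((hsv[...,1]<70)&(hsv[...,2]<170)).astype(np.uint8); m=cv2.morphologyEx(m,cv2.MORPH_OPEN,np.ones((9,9)))
for c in cv2.findContours(m,0,2)[0]:
    if cv2.contourArea(c)>8000:
        (cx,cy),wh,a=cv2.minAreaRect(c); print('mod',x1-cy/4,y1-cx/4,np.array(wh)/4,a)
m=((hsv[...,0]<25)&(hsv[...,0]>8)&(hsv[...,1]>190)&(hsv[...,2]>150)).astype(np.uint8)
for c in cv2.findContours(m,0,2)[0]:
    if cv2.contourArea(c)>200:
        M=cv2.moments(c); print('pad',x1-M['m01']/M['m00']/4,y1-M['m10']/M['m00']/4,cv2.contourArea(c)/16)
E
```

```text
plate 466.36480712890625 -304.1905822753906 [285.20733643 176.15512085] 55.8803596496582
[(np.float32(535.0171), np.float32(-151.28433)), (np.float32(633.82654), np.float32(-297.11752)), (np.float32(397.7125), np.float32(-457.09683)), (np.float32(298.90308), np.float32(-311.26364))]
mod 625.0774078369141 -146.72913360595703 [66.78871155 44.91949463] 78.1469955444336
mod 660.75 -83.0 [69.  45.5] 90.0
mod 718.5 -198.875 [43.   41.75] 90.0
pad 605.6625356125356 -152.1122507122507 18.28125
pad 641.5807291666666 -82.78293504901961 17.0
```

View pics/mod.png

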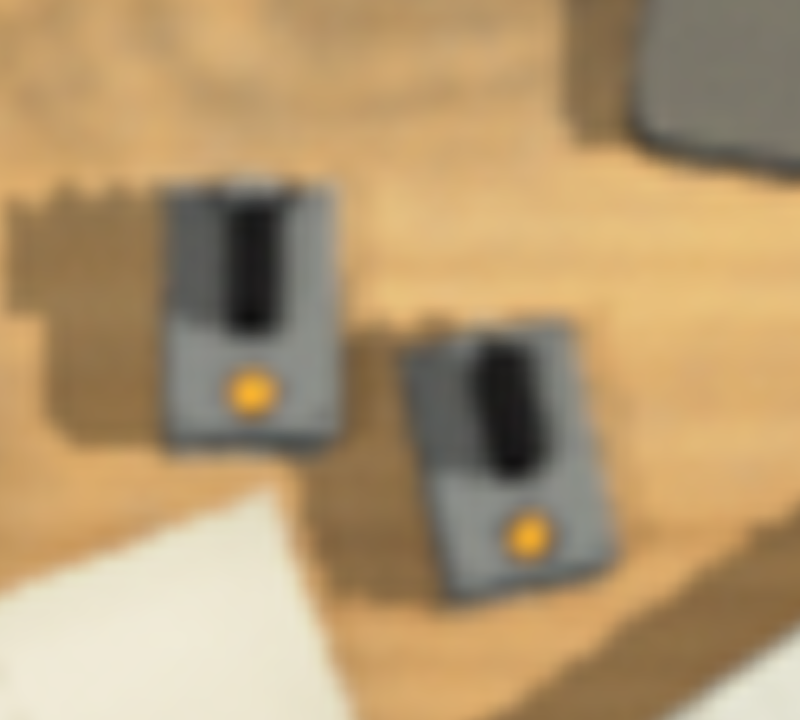

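```bash
cat >> h.py <<'E'
SC=(466.4,-304.2); SY=np.radians(-55.9)
def s2w(x,y,c=SC,yaw=SY): return np.array([c[0]+np.cos(yaw)*x-np.sin(yaw)*y,c[1]+np.sin(yaw)*x+np.cos(yaw)*y])
def bubbles(p,n=None):
    out=[]
    for ax in 'xy':
        c=(-30,-120) if ax=='x' else (-74,-60)
        im=rect(p,c[0]-36,c[0]+36,c[1]-36,c[1]+36,53,5,SC,SY)
        if ax=='y': im=np.rot90(im,-1)  # tube axis vertical, + up
        if n: cv2.imwrite(f'pics/{n}_{ax}.png',im[:,:,::-1])
        b=im[90:270,120:240].astype(float)
        s=b[...,1]-b[...,2]  # green-blue: green liquid high, white low
        r=np.arange(180)
        g=s>90; cols=np.where(g.sum(0)>15)[0]
        if len(cols)==0: out.append(None); continue
        cc=int(np.average(np.arange(120),weights=g.sum(0)))
        prof=b[:,cc-8:cc+9].mean(1)   # rows: + end at top
        out.append((round((60-cc+0)/5.,1),prof[::6].astype(int)[:, :].tolist()))
    return out
E
python3 - <<'E'
from h import *
p=manip.camera('top')
B=bubbles(p,'b0')
for b in B:
    print(b[0]); print([(18-1.2*i-.6,)+tuple(v) for i,v in enumerate(b[1])] if 0 else ' '.join(f'{18-1.2*i:.1f}:{v[0]}/{v[1]}/{v[2]}' for i,v in enumerate(b[1])))
ims=[cv2.imread(f'pics/b0_{a}.png') for a in 'xy']
for q in [(70,-120),(-70,120)]:
    ims.append(cv2.resize(rect(p,q[0]-30,q[0]+30,q[1]-30,q[1]+30,82,6,SC,SY)[:,:,::-1],(360,360)))
cv2.imwrite('pics/mont.png',cv2.resize(np.vstack([np.hstack(ims[:2]),np.hstack(ims[2:])]),(600,600)))
E
```

```text
-0.4
18.0:171/202/119 16.8:189/211/140 15.6:203/218/160 14.4:213/221/174 13.2:217/222/179 12.0:215/219/178 10.8:209/214/173 9.6:202/209/165 8.4:190/202/151 7.2:174/195/130 6.0:159/191/106 4.8:144/188/80 3.6:132/187/51 2.4:125/189/25 1.2:123/191/10 0.0:121/191/5 -1.2:121/192/2 -2.4:120/191/1 -3.6:120/188/2 -4.8:117/182/2 -6.0:112/174/3 -7.2:106/165/7 -8.4:101/158/6 -9.6:102/158/6 -10.8:106/164/6 -12.0:110/172/4 -13.2:114/181/3 -14.4:120/186/9 -15.6:129/190/32 -16.8:138/191/62
-0.4
18.0:134/187/62 16.8:123/184/31 15.6:116/181/9 14.4:112/178/2 13.2:109/174/2 12.0:105/167/3 10.8:100/159/3 9.6:100/158/5 8.4:103/162/4 7.2:106/171/1 6.0:111/178/1 4.8:114/181/3 3.6:115/183/3 2.4:115/183/2 1.2:113/182/1 0.0:113/180/3 -1.2:116/180/18 -2.4:122/178/42 -3.6:133/177/71 -4.8:150/179/105 -6.0:170/185/137 -7.2:188/194/159 -8.4:200/203/171 -9.6:207/208/176 -10.8:210/212/179 -12.0:210/214/178 -13.2:206/212/171 -14.4:198/208/159 -15.6:187/202/145 -16.8:172/193/128
```

View pics/mont.png

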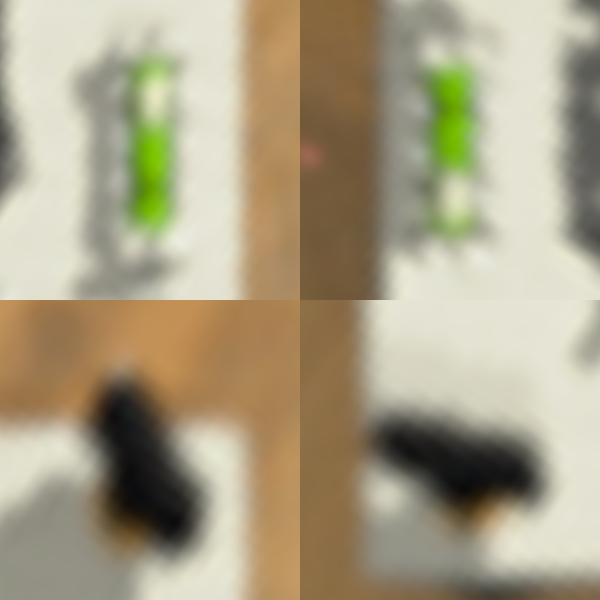

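The x bubble is about 12 mm toward +x, so screw_far needs about 3 rad anticlockwise. The y bubble is about 12 mm toward -y, so screw_left needs about 5 rad clockwise. The wings sit at world yaws of about -31° (far) and 17° (left). I'll move to screw_far first.

```bash
python3 -m crank '[{"offset":[0.172,-0.235,0.02],"spin":-50},{"offset":[0.172,-0.235,0.02],"spin":-50},{"offset":[0.172,-0.235,0.02],"spin":-50},{"offset":[0.172,-0.235,0.02],"spin":-50},{"offset":[0.172,-0.235,0.02],"spin":-50},{"offset":[0.172,-0.235,0.02],"spin":-50},{"offset":[0.172,-0.235,0.02],"spin":-50},{"offset":[0.172,-0.235,0.02],"spin":-50}]' 0.6 20
python3 -m crank '[{"offset":[0.12,-0.3,0],"spin":-50},{"offset":[0.12,-0.3,0],"spin":-50},{"offset":[0.12,-0.3,0],"spin":-50},{"offset":[0.12,-0.3,0],"spin":-50},{"offset":[0.12,-0.3,0],"spin":-50},{"offset":[0.12,-0.3,0],"spin":-50},{"offset":[0.12,-0.3,0],"spin":-50},{"offset":[0.12,-0.3,0],"spin":-50}]'
python3 -m crank '[{"offset":[0,-0.3,0],"spin":-50},{"offset":[0,-0.3,0],"spin":-50},{"offset":[0,-0.3,0],"spin":-50},{"offset":[0,-0.3,0],"spin":-50},{"offset":[0,-0.3,0],"spin":-50},{"offset":[0,-0.3,0],"spin":-50},{"offset":[0,-0.3,0],"spin":-50},{"offset":[0,-0.3,0],"spin":-50}]'
```

```text
clock: 2.62
eef_pos: [303.7, 295.5, 245.0]
eef_rot: [3.14, 0.001, 2.02]
wrist_force: [0.3, 0.6, -0.8]
finger_gap: 56.4
clock: 3.28
eef_pos: [424.1, -6.7, 245.3]
eef_rot: [3.139, 0.0, 1.139]
wrist_force: [0.8, 0.7, -0.9]
finger_gap: 56.5
clock: 3.95
eef_pos: [423.5, -311.1, 244.7]
eef_rot: [3.139, 0.001, 0.256]
wrist_force: [-0.2, 0.6, -0.9]
finger_gap: 56.2
```

```bash
python3 -m crank '[{"offset":[-0.017,-0.118,-0.1],"spin":-45.7},{"offset":[-0.017,-0.118,-0.1],"spin":-45.7},{"offset":[-0.017,-0.118,-0.1],"spin":-45.7},{"offset":[-0.017,-0.118,-0.1],"spin":-45.7},{"offset":[-0.017,-0.118,-0.1],"spin":-45.7},{"offset":[-0.017,-0.118,-0.1],"spin":-45.7},{"offset":[-0.017,-0.118,-0.1],"spin":-45.7},{"offset":[-0.017,-0.118,-0.1],"spin":-45.7}]'
python3 -m crank '[{"offset":[0,0,-0.02],"spin":0},{"offset":[0,0,-0.04],"spin":0},{"offset":[0,0,-0.06],"spin":0},{"offset":[0,0,-0.074],"spin":0},{"offset":[0,0,-0.074],"spin":0},{"offset":[0,0,-0.074],"spin":0},{"offset":[0,0,-0.074],"spin":0},{"offset":[0,0,-0.074],"spin":0}]'
python3 -m crank '[{"offset":[0,0,0],"spin":0},{"offset":[0,0,0],"spin":0},{"offset":[0,0,0],"spin":0},{"offset":[0,0,0],"spin":0},{"offset":[0,0,0],"spin":0},{"offset":[0,0,0],"spin":0},{"offset":[0,0,0],"spin":0},{"offset":[0,0,0],"spin":0}]' 0 25
python3 - <<'E'
from h import *
p=manip.camera('top'); save(p,'c2.png',(380,190,480,290),6)
E
```

```text
clock: 4.62
eef_pos: [406.7, -428.8, 144.5]
eef_rot: [3.139, 0.001, -0.543]
wrist_force: [0.2, -0.6, 0.3]
finger_gap: 56.4
clock: 5.28
eef_pos: [407.2, -428.8, 71.3]
eef_rot: [3.139, 0.0, -0.542]
wrist_force: [0.4, 0.1, -0.5]
finger_gap: 56.3
clock: 5.95
eef_pos: [406.5, -429.8, 71.4]
eef_rot: [3.137, -0.0, -0.542]
wrist_force: [-4.1, -7.2, -0.6]
finger_gap: 16.1
```

```bash
python3 -m crank '[{"offset":[0,0,0],"spin":0},{"offset":[0,0,0],"spin":0},{"offset":[0,0,0],"spin":0},{"offset":[0,0,0],"spin":0},{"offset":[0,0,0],"spin":0},{"offset":[0,0,0],"spin":0},{"offset":[0,0,0],"spin":0},{"offset":[0,0,0],"spin":0}]'
python3 -c "
from h import *
s=manip.read_state(); print(s['moment'],s['joints'])"
```

```text
clock: 6.67
eef_pos: [406.5, -430.0, 71.4]
eef_rot: [3.137, -0.0, -0.542]
wrist_force: [-1.5, -4.1, -1.5]
finger_gap: 15.9
[-0.62068848  0.53330858 -0.0223694 ] [-0.87347425  0.55329778  1.54033785 -0.00510422  1.04632424  1.24212634]
```

The 15.9 mm gap suggests the fingertips are pinching the 18 mm neck. I'll regrip 6 mm higher.

```bash
python3 -m crank '[{"offset":[0,0,0],"spin":0},{"offset":[0,0,0],"spin":0},{"offset":[0,0,0.006],"spin":0},{"offset":[0,0,0.006],"spin":0},{"offset":[0,0,0.006],"spin":0},{"offset":[0,0,0.006],"spin":0},{"offset":[0,0,0.006],"spin":0},{"offset":[0,0,0.006],"spin":0}]' 0.3 25
python3 -m crank '[{"offset":[0,0,0],"spin":0},{"offset":[0,0,0],"spin":0},{"offset":[0,0,0],"spin":0},{"offset":[0,0,0],"spin":0},{"offset":[0,0,0],"spin":0},{"offset":[0,0,0],"spin":0},{"offset":[0,0,0],"spin":0},{"offset":[0,0,0],"spin":0}]' 0 25
python3 -c "
from h import *
s=manip.read_state(); print(s['moment'],s['joints'])"
```

```text
clock: 7.33
eef_pos: [406.5, -429.9, 77.3]
eef_rot: [3.137, -0.0, -0.542]
wrist_force: [-0.8, -0.7, -0.1]
finger_gap: 28.0
clock: 8.0
eef_pos: [406.3, -429.9, 77.2]
eef_rot: [3.137, 0.0, -0.542]
wrist_force: [-3.5, -2.3, -0.2]
finger_gap: 11.0
[-0.1961238   0.73283825  0.00787843] [-0.87364883  0.54532131  1.53728173 -0.00531151  1.05781525  1.2420406 ]
```

```bash
python3 -m crank '[{"offset":[0,0,0],"spin":7},{"offset":[0,0,0],"spin":14},{"offset":[0,0,0],"spin":21},{"offset":[0,0,0],"spin":28},{"offset":[0,0,0],"spin":35},{"offset":[0,0,0],"spin":42},{"offset":[0,0,0],"spin":48},{"offset":[0,0,0],"spin":50}]'
python3 -m crank '[{"offset":[0,0,0],"spin":7},{"offset":[0,0,0],"spin":14},{"offset":[0,0,0],"spin":21},{"offset":[0,0,0],"spin":28},{"offset":[0,0,0],"spin":35},{"offset":[0,0,0],"spin":42},{"offset":[0,0,0],"spin":48},{"offset":[0,0,0],"spin":50}]'
python3 -m crank '[{"offset":[0,0,0],"spin":7},{"offset":[0,0,0],"spin":14},{"offset":[0,0,0],"spin":21},{"offset":[0,0,0],"spin":28},{"offset":[0,0,0],"spin":35},{"offset":[0,0,0],"spin":42},{"offset":[0,0,0],"spin":48},{"offset":[0,0,0],"spin":50}]'
python3 - <<'E'
from h import *
p=manip.camera('top'); save(p,'c3.png',(300,140,480,275),4)
E
```

```text
clock: 8.67
eef_pos: [405.9, -432.7, 77.3]
eef_rot: [3.131, 0.001, 0.336]
wrist_force: [-2.6, -24.0, -10.6]
finger_gap: 10.8
clock: 9.33
eef_pos: [407.7, -435.0, 77.4]
eef_rot: [3.124, 0.005, 1.214]
wrist_force: [16.4, -22.1, -18.0]
finger_gap: 10.8
clock: 10.0
eef_pos: [410.6, -435.0, 77.3]
eef_rot: [3.12, 0.01, 2.094]
wrist_force: [23.3, -3.9, -11.5]
finger_gap: 10.8
```

View pics/c3.png

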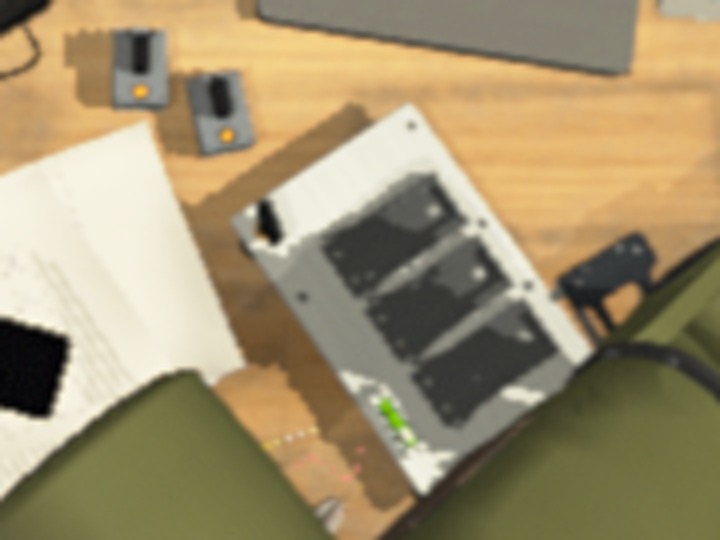

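```bash
python3 -m crank '[{"offset":[0,0,0],"spin":0},{"offset":[0,0,0],"spin":0},{"offset":[0,0,0],"spin":0},{"offset":[0,0,0.02],"spin":0},{"offset":[0,0,0.06],"spin":0},{"offset":[0,0,0.1],"spin":0},{"offset":[0,0,0.12],"spin":0},{"offset":[0,0,0.12],"spin":0}]' 0.6
python3 -m crank '[{"offset":[0.118,0.254,0],"spin":52},{"offset":[0.118,0.254,0],"spin":52},{"offset":[0.118,0.254,0],"spin":52},{"offset":[0.118,0.254,0],"spin":52},{"offset":[0.118,0.254,0],"spin":52},{"offset":[0.118,0.254,0],"spin":52},{"offset":[0.118,0.254,0],"spin":52},{"offset":[0.118,0.254,0],"spin":52}]'
python3 -m crank '[{"offset":[0,0,0],"spin":25},{"offset":[0,0,0],"spin":25},{"offset":[0,0,0],"spin":25},{"offset":[0,0,0],"spin":25},{"offset":[0,0,0],"spin":25},{"offset":[0,0,0],"spin":25},{"offset":[0,0,0],"spin":25},{"offset":[0,0,0],"spin":25}]'
cat >> h.py <<'E'
def bub(p):
    for b in bubbles(p,'b'):
        print('none' if b is None else (b[0],' '.join(f'{18-1.2*i:.1f}:{v[1]}/{v[2]}' for i,v in enumerate(b[1]))))
E
python3 - <<'E'
from h import *
p=manip.camera('top'); save(p,'c4.png',(300,140,480,275),4); bub(p)
E
```

```text
clock: 10.72
eef_pos: [411.5, -436.3, 202.9]
eef_rot: [3.119, 0.018, 2.093]
wrist_force: [-0.9, -0.2, 0.2]
finger_gap: 55.9
clock: 11.38
eef_pos: [530.8, -177.9, 202.2]
eef_rot: [3.118, 0.017, 3.012]
wrist_force: [1.2, -0.3, -0.2]
finger_gap: 56.5
clock: 12.05
eef_pos: [530.7, -177.9, 202.0]
eef_rot: [3.118, 0.017, -2.837]
wrist_force: [0.1, -0.6, 0.8]
finger_gap: 56.3
(-0.2, '18.0:200/26 16.8:202/11 15.6:198/4 14.4:190/4 13.2:181/10 12.0:174/30 10.8:176/57 9.6:187/86 8.4:200/118 7.2:214/149 6.0:226/174 4.8:233/191 3.6:235/200 2.4:236/203 1.2:234/200 0.0:229/192 -1.2:225/180 -2.4:217/163 -3.6:204/138 -4.8:190/109 -6.0:176/82 -7.2:166/55 -8.4:163/30 -9.6:166/14 -10.8:172/6 -12.0:179/3 -13.2:184/4 -14.4:188/15 -15.6:192/44 -16.8:194/74')
(-0.8, '18.0:154/34 16.8:165/20 15.6:172/7 14.4:174/4 13.2:172/5 12.0:165/7 10.8:158/7 9.6:156/7 8.4:159/7 7.2:166/5 6.0:173/5 4.8:177/6 3.6:179/6 2.4:179/4 1.2:177/3 0.0:176/4 -1.2:176/16 -2.4:175/40 -3.6:175/68 -4.8:178/101 -6.0:184/132 -7.2:192/153 -8.4:200/164 -9.6:202/169 -10.8:204/171 -12.0:206/172 -13.2:206/167 -14.4:203/154 -15.6:197/137 -16.8:189/121')
```

View pics/c4.png

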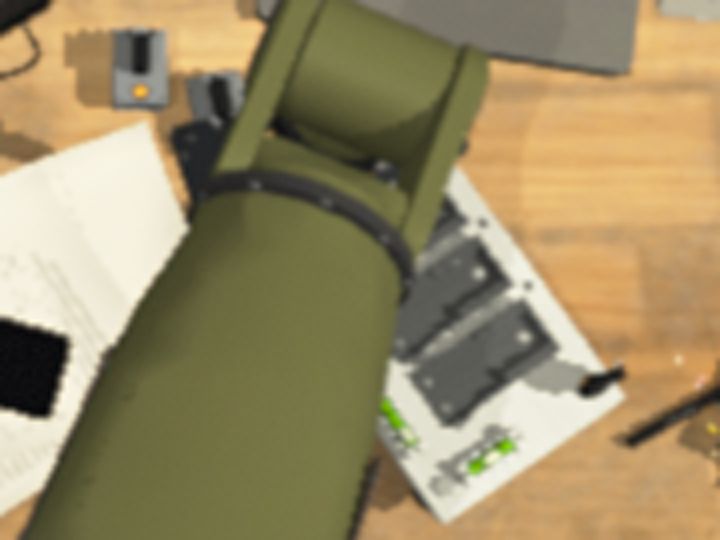

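```bash
python3 -m crank '[{"offset":[-0.0027,-0.0031,-0.04],"spin":0},{"offset":[-0.0027,-0.0031,-0.08],"spin":0},{"offset":[-0.0027,-0.0031,-0.11],"spin":0},{"offset":[-0.0027,-0.0031,-0.125],"spin":0},{"offset":[-0.0027,-0.0031,-0.125],"spin":0},{"offset":[-0.0027,-0.0031,-0.125],"spin":0},{"offset":[-0.0027,-0.0031,-0.125],"spin":0},{"offset":[-0.0027,-0.0031,-0.125],"spin":0}]' 0.45
python3 -m crank '[{"offset":[0,0,0],"spin":0},{"offset":[0,0,0],"spin":0},{"offset":[0,0,0],"spin":0},{"offset":[0,0,0],"spin":0},{"offset":[0,0,0],"spin":0},{"offset":[0,0,0],"spin":0},{"offset":[0,0,0],"spin":0},{"offset":[0,0,0],"spin":0}]' 0 25
python3 -m crank '[{"offset":[0,0,0],"spin":-5},{"offset":[0,0,0],"spin":-10},{"offset":[0,0,0],"spin":-15},{"offset":[0,0,0],"spin":-20},{"offset":[0,0,0],"spin":-20},{"offset":[0,0,0],"spin":-20},{"offset":[0,0,0],"spin":-20},{"offset":[0,0,0],"spin":-20}]'
```

```text
clock: 12.77
eef_pos: [528.8, -181.3, 78.8]
eef_rot: [3.12, 0.019, -2.837]
wrist_force: [0.3, -0.6, 1.0]
finger_gap: 42.3
clock: 13.43
eef_pos: [528.9, -182.3, 79.0]
eef_rot: [3.122, 0.019, -2.837]
wrist_force: [-0.7, -7.1, -1.3]
finger_gap: 10.9
clock: 14.1
eef_pos: [528.8, -182.0, 78.9]
eef_rot: [3.121, 0.019, 3.1]
wrist_force: [-1.2, 6.0, 2.8]
finger_gap: 11.2
```

```bash
python3 -m crank '[{"offset":[0,0,0],"spin":-7},{"offset":[0,0,0],"spin":-14},{"offset":[0,0,0],"spin":-21},{"offset":[0,0,0],"spin":-28},{"offset":[0,0,0],"spin":-35},{"offset":[0,0,0],"spin":-42},{"offset":[0,0,0],"spin":-49},{"offset":[0,0,0],"spin":-52}]'
python3 -m crank '[{"offset":[0,0,0],"spin":-7},{"offset":[0,0,0],"spin":-14},{"offset":[0,0,0],"spin":-21},{"offset":[0,0,0],"spin":-28},{"offset":[0,0,0],"spin":-35},{"offset":[0,0,0],"spin":-42},{"offset":[0,0,0],"spin":-49},{"offset":[0,0,0],"spin":-52}]'
python3 -m crank '[{"offset":[0,0,0],"spin":-7},{"offset":[0,0,0],"spin":-14},{"offset":[0,0,0],"spin":-21},{"offset":[0,0,0],"spin":-28},{"offset":[0,0,0],"spin":-35},{"offset":[0,0,0],"spin":-42},{"offset":[0,0,0],"spin":-49},{"offset":[0,0,0],"spin":-52}]'
python3 -m crank '[{"offset":[0,0,0],"spin":-7},{"offset":[0,0,0],"spin":-14},{"offset":[0,0,0],"spin":-21},{"offset":[0,0,0],"spin":-28},{"offset":[0,0,0],"spin":-35},{"offset":[0,0,0],"spin":-42},{"offset":[0,0,0],"spin":-49},{"offset":[0,0,0],"spin":-52}]'
python3 -m crank '[{"offset":[0,0,0],"spin":-7},{"offset":[0,0,0],"spin":-14},{"offset":[0,0,0],"spin":-21},{"offset":[0,0,0],"spin":-28},{"offset":[0,0,0],"spin":-30},{"offset":[0,0,0],"spin":-30},{"offset":[0,0,0],"spin":-30},{"offset":[0,0,0],"spin":-30}]'
python3 -c "
from h import *
print(manip.read_state()['joints'])"
```

```text
clock: 14.77
eef_pos: [529.3, -180.8, 78.9]
eef_rot: [3.12, 0.018, 2.188]
wrist_force: [3.1, 11.7, 2.5]
finger_gap: 11.0
clock: 15.43
eef_pos: [530.5, -180.3, 79.0]
eef_rot: [3.117, 0.016, 1.276]
wrist_force: [10.8, 6.1, -3.6]
finger_gap: 11.3
clock: 16.1
eef_pos: [531.6, -180.9, 79.0]
eef_rot: [3.115, 0.014, 0.363]
wrist_force: [10.0, -3.4, -6.3]
finger_gap: 10.6
clock: 16.77
eef_pos: [531.9, -182.2, 79.0]
eef_rot: [3.114, 0.012, -0.55]
wrist_force: [0.4, -8.7, -3.9]
finger_gap: 10.7
clock: 17.43
eef_pos: [531.5, -183.0, 78.9]
eef_rot: [3.113, 0.012, -1.072]
wrist_force: [-4.5, -3.2, 1.8]
finger_gap: 11.2
[-0.39020136  0.50033057  1.60391868 -0.01657908  1.06464357  2.26043965]
```

```bash
python3 -m crank '[{"offset":[0,0,0],"spin":0},{"offset":[0,0,0],"spin":0},{"offset":[0,0,0],"spin":0},{"offset":[0,0,0.02],"spin":0},{"offset":[0,0,0.06],"spin":0},{"offset":[0,0,0.1],"spin":0},{"offset":[0,0,0.12],"spin":0},{"offset":[0,0,0.12],"spin":0}]' 0.5
python3 -m crank '[{"offset":[0.134,0.097,0],"spin":50},{"offset":[0.134,0.097,0],"spin":50},{"offset":[0.134,0.097,0],"spin":50},{"offset":[0.134,0.097,0],"spin":50},{"offset":[0.134,0.097,0],"spin":50},{"offset":[0.134,0.097,0],"spin":50},{"offset":[0.134,0.097,0],"spin":50},{"offset":[0.134,0.097,0],"spin":50}]'
python3 - <<'E'
from h import *
p=manip.camera('top'); save(p,'c5.png',(300,140,480,275),4); bub(p); np.save('c5.npy',p['pixels'])
E
```

```text
clock: 18.1
eef_pos: [533.1, -183.6, 204.1]
eef_rot: [3.118, 0.006, -1.071]
wrist_force: [0.5, -0.8, 0.4]
finger_gap: 47.1
clock: 18.77
eef_pos: [667.0, -86.2, 202.8]
eef_rot: [3.118, 0.007, -0.191]
wrist_force: [0.6, -0.4, 0.1]
finger_gap: 46.8
(-0.6, '18.0:206/22 16.8:206/7 15.6:201/4 14.4:193/8 13.2:184/20 12.0:179/39 10.8:182/61 9.6:193/88 8.4:207/120 7.2:221/153 6.0:233/179 4.8:239/197 3.6:241/207 2.4:241/210 1.2:239/207 0.0:235/199 -1.2:231/186 -2.4:224/168 -3.6:212/142 -4.8:197/111 -6.0:185/82 -7.2:176/55 -8.4:176/30 -9.6:183/15 -10.8:192/8 -12.0:201/6 -13.2:206/6 -14.4:209/20 -15.6:212/47 -16.8:213/79')
(-0.6, '18.0:190/82 16.8:184/46 15.6:178/17 14.4:174/3 13.2:171/2 12.0:167/2 10.8:165/3 9.6:165/13 8.4:168/34 7.2:173/61 6.0:179/93 4.8:186/126 3.6:194/149 2.4:201/163 1.2:207/173 0.0:214/180 -1.2:222/185 -2.4:225/181 -3.6:224/166 -4.8:220/146 -6.0:210/119 -7.2:195/88 -8.4:176/59 -9.6:162/38 -10.8:160/22 -12.0:170/10 -13.2:183/3 -14.4:192/1 -15.6:196/2 -16.8:196/11')
```

Both bubbles are within about 0.5 mm of centre. Next I'll grasp the left module.

```bash
python3 -m crank '[{"offset":[0.0045,0,-0.03],"spin":7},{"offset":[0.0045,0,-0.06],"spin":11},{"offset":[0.0045,0,-0.09],"spin":11},{"offset":[0.0045,0,-0.12],"spin":11},{"offset":[0.0045,0,-0.14],"spin":11},{"offset":[0.0045,0,-0.149],"spin":11},{"offset":[0.0045,0,-0.149],"spin":11},{"offset":[0.0045,0,-0.149],"spin":11}]' 0.5 30
python3 -m crank '[{"offset":[0,0,0],"spin":0},{"offset":[0,0,0],"spin":0},{"offset":[0,0,0],"spin":0},{"offset":[0,0,0],"spin":0},{"offset":[0,0,0],"spin":0},{"offset":[0,0,0],"spin":0},{"offset":[0,0,0],"spin":0},{"offset":[0,0,0],"spin":0}]' 0 30
python3 -m crank '[{"offset":[-0.03,0,0.05],"spin":0},{"offset":[-0.06,0,0.1],"spin":0},{"offset":[-0.09,0,0.14],"spin":0},{"offset":[-0.12,0,0.18],"spin":0},{"offset":[-0.14,0,0.22],"spin":0},{"offset":[-0.16,0,0.26],"spin":0},{"offset":[-0.16,0,0.3],"spin":0},{"offset":[-0.16,0,0.3],"spin":0}]'
python3 - <<'E'
from h import *
p=manip.camera('top'); s=manip.read_state(); e=s['eef_pos']; c=proj(p,[e[0]-25,e[1],e[2]-22]); print(c)
x,y=int(c[0]),int(c[1]); save(p,'c6.png',(x-60,y-45,x+60,y+45),6)
q=manip.camera('scene'); c=proj(q,[e[0]-25,e[1],e[2]-22]); print(c); x,y=int(c[0]),int(c[1]); save(q,'c6s.png',(max(x-60,0),max(y-45,0),x+60,y+45),6)
E
```

```text
clock: 19.48
eef_pos: [671.7, -86.6, 54.5]
eef_rot: [3.118, 0.006, -0.01]
wrist_force: [0.3, -0.5, 0.2]
finger_gap: 46.9
clock: 20.15
eef_pos: [671.9, -86.4, 54.9]
eef_rot: [3.118, 0.006, -0.01]
wrist_force: [-0.5, 1.5, 2.8]
finger_gap: 13.8
clock: 20.82
eef_pos: [513.2, -86.4, 347.7]
eef_rot: [3.118, 0.006, -0.01]
wrist_force: [1.0, 0.2, -0.8]
finger_gap: 13.7
[342.00583822 188.10601323]
[344.84630963 129.95748634]
```

View pics/c6.png

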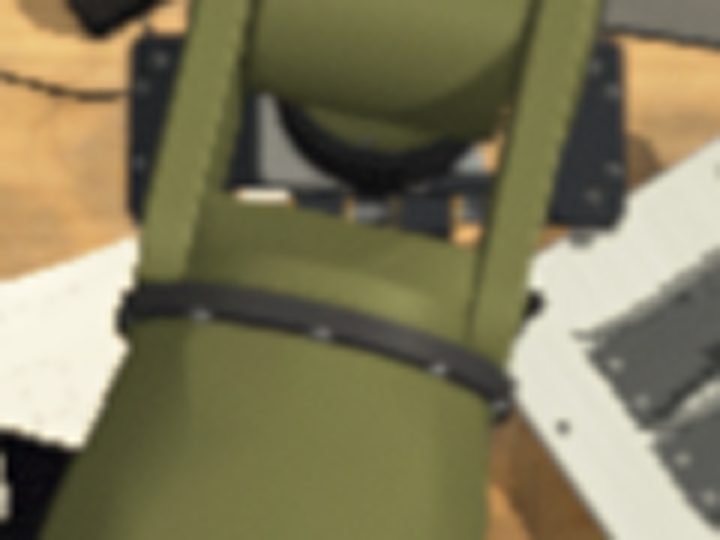

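```bash
python3 - <<'E'
from h import *
p=manip.camera('top'); p['pixels']=np.load('top0.npy')
for z in (45,51):
    im=rect(p,-90,90,-145,145,z,4,SC,SY)
    if z==45: cv2.imwrite('pics/rails.png',cv2.resize(im[:,:,::-1],None,fx=.66,fy=.66))
    g=im.max(2).astype(int)
    for y in (60,0,-60):
        for dy in (-14,0,14):
            c=int((145-(y+dy))*4); pr=g[:,c-16:c+17].mean(1); x=90-(np.arange(len(pr))+.5)/4
            d=np.diff(cv2.GaussianBlur(pr.reshape(-1,1),(1,9),0)[:,0]); 
            dark=x[pr<135]; print(z,y,dy,'dark extents',dark.max(),dark.min())
        r=g[300:420].mean(0); 
E
```

```text
45 60 -14 dark extents 66.375 -89.875
45 60 0 dark extents 66.625 -42.375
45 60 14 dark extents 66.625 -89.875
45 0 -14 dark extents 66.625 -89.875
45 0 0 dark extents 66.875 -41.375
45 0 14 dark extents 66.625 -89.875
45 -60 -14 dark extents 67.375 -89.875
45 -60 0 dark extents 66.875 -89.875
45 -60 14 dark extents 66.875 -89.875
51 60 -14 dark extents 64.375 -43.375
51 60 0 dark extents 64.625 -43.625
51 60 14 dark extents 64.875 -44.625
51 0 -14 dark extents 64.875 -43.125
51 0 0 dark extents 64.875 -42.875
51 0 14 dark extents 64.875 -42.875
51 -60 -14 dark extents 65.375 -89.875
51 -60 0 dark extents 64.875 -89.875
51 -60 14 dark extents 65.125 -89.875
```

View pics/rails.png

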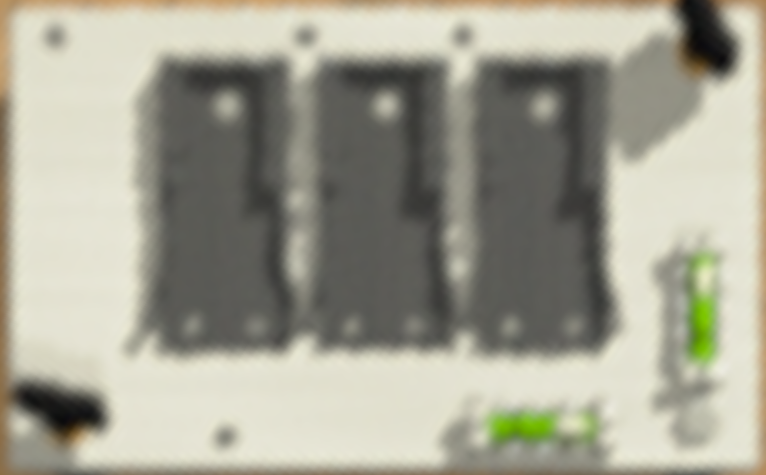

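The rails span stage x from -42 to +65, so the home origin is at x≈31. A circle fit through the screw-turning poses puts the stage centre at (469.8,-306.9), yaw -56°. I'll carry the module over the right rail.

```bash
python3 -m crank '[{"offset":[-0.0987,-0.2457,-0.15],"spin":-55.4},{"offset":[-0.0987,-0.2457,-0.15],"spin":-55.4},{"offset":[-0.0987,-0.2457,-0.15],"spin":-55.4},{"offset":[-0.0987,-0.2457,-0.15],"spin":-55.4},{"offset":[-0.0987,-0.2457,-0.15],"spin":-55.4},{"offset":[-0.0987,-0.2457,-0.15],"spin":-55.4},{"offset":[-0.0987,-0.2457,-0.15],"spin":-55.4},{"offset":[-0.0987,-0.2457,-0.15],"spin":-55.4}]'
python3 -m crank '[{"offset":[0,0,-0.02],"spin":0},{"offset":[0,0,-0.04],"spin":0},{"offset":[0,0,-0.06],"spin":0},{"offset":[0,0,-0.06],"spin":0},{"offset":[0,0,-0.06],"spin":0},{"offset":[0,0,-0.06],"spin":0},{"offset":[0,0,-0.06],"spin":0},{"offset":[0,0,-0.06],"spin":0}]'
```

```text
clock: 21.63
eef_pos: [412.8, -334.9, 193.7]
eef_rot: [3.114, 0.007, -0.987]
wrist_force: [0.6, 0.2, -1.8]
finger_gap: 13.8
clock: 22.3
eef_pos: [413.2, -335.1, 134.7]
eef_rot: [3.115, 0.005, -0.987]
wrist_force: [-0.5, -1.2, -0.1]
finger_gap: 14.0
```

```bash
python3 -m crank '[{"offset":[0.0013,0.003,-0.01],"spin":0.5},{"offset":[0.0013,0.003,-0.02],"spin":0.5},{"offset":[0.0013,0.003,-0.024],"spin":0.5},{"offset":[0.0013,0.003,-0.024],"spin":0.5},{"offset":[0.0013,0.003,-0.024],"spin":0.5},{"offset":[0.0013,0.003,-0.024],"spin":0.5},{"offset":[0.0013,0.003,-0.024],"spin":0.5},{"offset":[0.0013,0.003,-0.024],"spin":0.5}]'
python3 -m crank '[{"offset":[0,0,-0.002],"spin":0},{"offset":[0,0,-0.004],"spin":0},{"offset":[0,0,-0.006],"spin":0},{"offset":[0,0,-0.008],"spin":0},{"offset":[0,0,-0.010],"spin":0},{"offset":[0,0,-0.0115],"spin":0},{"offset":[0,0,-0.0115],"spin":0},{"offset":[0,0,-0.0115],"spin":0}]'
```

```text
clock: 22.97
eef_pos: [414.6, -332.3, 111.0]
eef_rot: [3.115, 0.004, -0.978]
wrist_force: [0.3, 0.3, -1.4]
finger_gap: 13.4
clock: 23.63
eef_pos: [415.1, -332.5, 100.0]
eef_rot: [3.116, 0.003, -0.978]
wrist_force: [0.9, 1.0, 5.5]
finger_gap: 14.1
```

```bash
python3 -m crank '[{"offset":[0.002,-0.003,0.0005],"spin":0},{"offset":[0.004,-0.006,0.0005],"spin":0},{"offset":[0.006,-0.009,0.0005],"spin":0},{"offset":[0.008,-0.012,0.0005],"spin":0},{"offset":[0.010,-0.015,0.0005],"spin":0},{"offset":[0.012,-0.018,0.0005],"spin":0},{"offset":[0.014,-0.021,0.0005],"spin":0},{"offset":[0.014,-0.021,0.0005],"spin":0}]'
```

```text
clock: 24.3
eef_pos: [428.7, -353.1, 99.0]
eef_rot: [3.115, 0.006, -0.979]
wrist_force: [2.0, 2.8, -9.5]
finger_gap: 13.6
```

```bash
python3 -m crank '[{"offset":[0.002,-0.003,0],"spin":0},{"offset":[0.004,-0.006,0],"spin":0},{"offset":[0.006,-0.009,0],"spin":0},{"offset":[0.008,-0.012,0],"spin":0},{"offset":[0.010,-0.015,0],"spin":0},{"offset":[0.012,-0.018,0],"spin":0},{"offset":[0.013,-0.0195,0],"spin":0},{"offset":[0.013,-0.0195,0],"spin":0}]'
```

```text
clock: 24.97
eef_pos: [439.7, -370.3, 98.5]
eef_rot: [3.114, 0.016, -0.979]
wrist_force: [-18.3, 24.2, 13.5]
finger_gap: 13.7
```

```bash
python3 -m crank '[{"offset":[0,0,0],"spin":0},{"offset":[0,0,0],"spin":0},{"offset":[0,0,0],"spin":0},{"offset":[0,0,0.02],"spin":0},{"offset":[0,0,0.06],"spin":0},{"offset":[0,0,0.1],"spin":0},{"offset":[0,0,0.12],"spin":0},{"offset":[0,0,0.12],"spin":0}]' 0.4
python3 -m crank '[{"offset":[0.196,0.221,0],"spin":55},{"offset":[0.196,0.221,0],"spin":55},{"offset":[0.196,0.221,0],"spin":55},{"offset":[0.196,0.221,0],"spin":55},{"offset":[0.196,0.221,0],"spin":55},{"offset":[0.196,0.221,0],"spin":55},{"offset":[0.196,0.221,0],"spin":55},{"offset":[0.196,0.221,0],"spin":55}]'
cat >> h.py <<'E'
def pads(p):
    im=rect(p,-90,90,-140,140,76,5,SC,SY); hsv=cv2.cvtColor(im,cv2.COLOR_RGB2HSV)
    m=((hsv[...,0]<28)&(hsv[...,0]>8)&(hsv[...,1]>170)&(hsv[...,2]>130)).astype(np.uint8)
    for c in cv2.findContours(m,0,2)[0]:
        M=cv2.moments(c)
        if M['m00']>250: print('pad stage',round(90-M['m01']/M['m00']/5,1),round(140-M['m10']/M['m00']/5,1),M['m00']/25)
    return im
E
python3 - <<'E'
from h import *
p=manip.camera('top'); bub(p); im=pads(p)
q=manip.camera('scene')
w=s2w(9-10,-60); c=proj(q,[w[0],w[1],66]); x,y=map(int,c); print(c)
a=np.array(q['pixels'])[y-35:y+35,x-50:x+50,::-1]
c=proj(p,[w[0],w[1],76]); x2,y2=map(int,c)
b=np.array(p['pixels'])[y2-35:y2+35,x2-50:x2+50,::-1]
cv2.imwrite('pics/c7.png',cv2.resize(np.vstack([a,b]),(600,840),interpolation=cv2.INTER_CUBIC)[::1][:840])
cv2.imwrite('pics/c7.png',cv2.resize(np.hstack([a,b]),(800,280),interpolation=cv2.INTER_CUBIC))
E
```

```text
clock: 25.63
eef_pos: [440.9, -371.9, 224.2]
eef_rot: [3.115, 0.007, -0.979]
wrist_force: [0.9, -0.1, 0.4]
finger_gap: 37.4
clock: 26.3
eef_pos: [640.1, -145.9, 222.9]
eef_rot: [3.116, 0.006, -0.008]
wrist_force: [-1.7, -0.8, -0.6]
finger_gap: 37.5
(-0.6, '18.0:205/23 16.8:204/8 15.6:199/4 14.4:190/6 13.2:182/18 12.0:178/39 10.8:181/62 9.6:192/88 8.4:206/121 7.2:220/154 6.0:232/179 4.8:238/195 3.6:240/205 2.4:240/209 1.2:238/207 0.0:234/198 -1.2:230/184 -2.4:222/167 -3.6:210/141 -4.8:195/110 -6.0:182/81 -7.2:174/53 -8.4:174/29 -9.6:182/15 -10.8:191/8 -12.0:199/5 -13.2:204/5 -14.4:208/20 -15.6:210/47 -16.8:212/80')
(-0.8, '18.0:190/81 16.8:185/46 15.6:179/17 14.4:175/3 13.2:171/2 12.0:167/2 10.8:164/3 9.6:166/14 8.4:169/35 7.2:174/62 6.0:180/95 4.8:187/127 3.6:195/149 2.4:201/163 1.2:205/170 0.0:207/175 -1.2:209/175 -2.4:209/168 -3.6:206/152 -4.8:200/133 -6.0:189/108 -7.2:173/79 -8.4:156/54 -9.6:143/35 -10.8:140/20 -12.0:150/9 -13.2:162/4 -14.4:171/3 -15.6:175/4 -16.8:175/15')
pad stage -7.0 -61.0 52.52
[399.32620357 176.82800901]
```

View pics/c7.png

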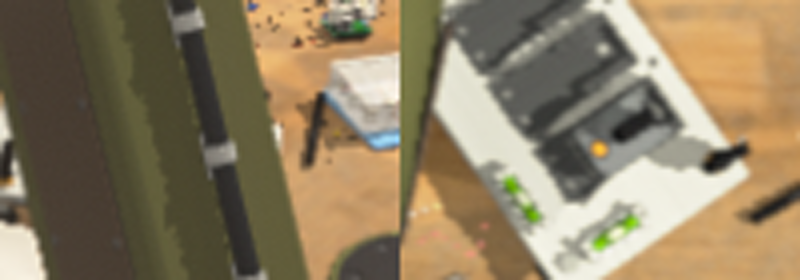

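The pad sits at stage x≈-7, about 16 mm short of home. The tab slid in the jaws, because pushing that high jams the foot under the lips. I'll push low on the rear face with closed fingers.

```bash
python3 -m crank '[{"offset":[-0.2391,-0.1663,-0.05],"spin":-55.6},{"offset":[-0.2391,-0.1663,-0.05],"spin":-55.6},{"offset":[-0.2391,-0.1663,-0.05],"spin":-55.6},{"offset":[-0.2391,-0.1663,-0.05],"spin":-55.6},{"offset":[-0.2391,-0.1663,-0.05],"spin":-55.6},{"offset":[-0.2391,-0.1663,-0.05],"spin":-55.6},{"offset":[-0.2391,-0.1663,-0.05],"spin":-55.6},{"offset":[-0.2391,-0.1663,-0.05],"spin":-55.6}]' 0 20
python3 -m crank '[{"offset":[0,0,-0.03],"spin":0},{"offset":[0,0,-0.045],"spin":0},{"offset":[0,0,-0.05],"spin":0},{"offset":[0,0,-0.05],"spin":0},{"offset":[0,0,-0.05],"spin":0},{"offset":[0,0,-0.05],"spin":0},{"offset":[0,0,-0.05],"spin":0},{"offset":[0,0,-0.05],"spin":0}]'
```

```text
clock: 27.07
eef_pos: [392.9, -319.2, 171.6]
eef_rot: [3.114, 0.009, -1.002]
wrist_force: [0.1, 1.3, -0.4]
finger_gap: 0.5
clock: 27.73
eef_pos: [393.2, -319.4, 122.3]
eef_rot: [3.114, 0.007, -1.002]
wrist_force: [-0.1, -0.4, 0.3]
finger_gap: 0.4
```

```bash
python3 -m crank '[{"offset":[0.0078,0.0072,0],"spin":1.4},{"offset":[0.0078,0.0072,0],"spin":1.4},{"offset":[0.0078,0.0072,-0.015],"spin":1.4},{"offset":[0.0078,0.0072,-0.03],"spin":1.4},{"offset":[0.0078,0.0072,-0.043],"spin":1.4},{"offset":[0.0078,0.0072,-0.043],"spin":1.4},{"offset":[0.0078,0.0072,-0.043],"spin":1.4},{"offset":[0.0078,0.0072,-0.043],"spin":1.4}]'
python3 -m crank '[{"offset":[0.0014,-0.0021,0],"spin":0},{"offset":[0.0028,-0.0041,0],"spin":0},{"offset":[0.0042,-0.0062,0],"spin":0},{"offset":[0.0056,-0.0083,0],"spin":0},{"offset":[0.007,-0.0104,0],"spin":0},{"offset":[0.0084,-0.0124,0],"spin":0},{"offset":[0.0084,-0.0124,0],"spin":0},{"offset":[0.0084,-0.0124,0],"spin":0}]'
```

```text
clock: 28.4
eef_pos: [401.5, -312.3, 80.2]
eef_rot: [3.114, 0.007, -0.977]
wrist_force: [-0.2, 0.1, -0.7]
finger_gap: 0.7
clock: 29.07
eef_pos: [410.0, -324.9, 80.1]
eef_rot: [3.114, 0.006, -0.977]
wrist_force: [0.4, -0.3, -0.2]
finger_gap: 0.4
```

```bash
python3 -m crank '[{"offset":[0.0008,-0.0012,0],"spin":0},{"offset":[0.0017,-0.0025,0],"spin":0},{"offset":[0.0025,-0.0037,0],"spin":0},{"offset":[0.0034,-0.005,0],"spin":0},{"offset":[0.0042,-0.0062,0],"spin":0},{"offset":[0.0042,-0.0062,0],"spin":0},{"offset":[0.0042,-0.0062,0],"spin":0},{"offset":[0.0042,-0.0062,0],"spin":0}]'
python3 - <<'E'
from h import *
p=manip.camera('top'); pads(p)
w=s2w(-1,-60); c=proj(p,[w[0],w[1],76]); x2,y2=map(int,c); print(c)
save(p,'c8.png',(x2-50,y2-40,x2+50,y2+40),7)
E
```

```text
clock: 29.73
eef_pos: [414.2, -331.2, 80.1]
eef_rot: [3.114, 0.006, -0.977]
wrist_force: [-0.7, -0.2, 0.7]
finger_gap: 0.5
[419.73431617 231.28363436]
```

```bash
python3 -m crank '[{"offset":[0.0006,-0.0008,0],"spin":0},{"offset":[0.0011,-0.0017,0],"spin":0},{"offset":[0.0017,-0.0025,0],"spin":0},{"offset":[0.0022,-0.0033,0],"spin":0},{"offset":[0.0028,-0.0041,0],"spin":0},{"offset":[0.0028,-0.0041,0],"spin":0},{"offset":[0.0028,-0.0041,0],"spin":0},{"offset":[0.0028,-0.0041,0],"spin":0}]'
```

```text
clock: 30.45
eef_pos: [414.8, -331.9, 80.0]
eef_rot: [3.113, 0.016, -0.977]
wrist_force: [-19.5, 27.4, 24.4]
finger_gap: 0.7
```

View pics/c8.png

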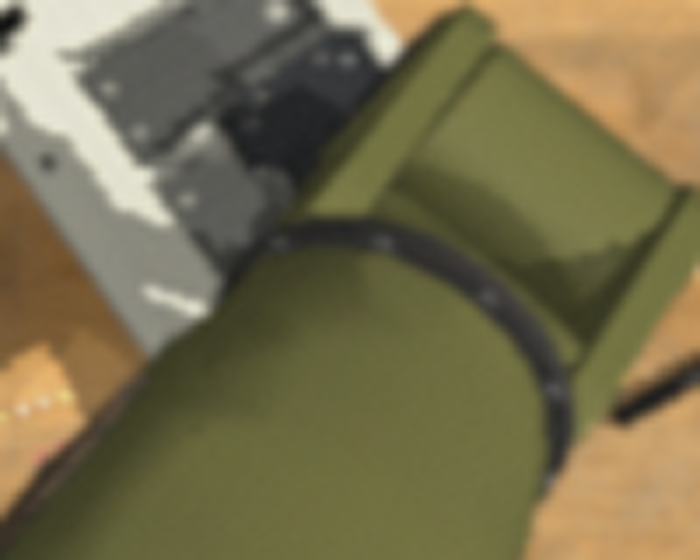

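```bash
python3 -m crank '[{"offset":[-0.006,0.008,0],"spin":0},{"offset":[-0.006,0.008,0.02],"spin":0},{"offset":[-0.006,0.008,0.06],"spin":0},{"offset":[-0.006,0.008,0.1],"spin":0},{"offset":[-0.006,0.008,0.12],"spin":0},{"offset":[-0.006,0.008,0.12],"spin":0},{"offset":[-0.006,0.008,0.12],"spin":0},{"offset":[-0.006,0.008,0.12],"spin":0}]'
python3 -m crank '[{"offset":[0.226,0.172,0],"spin":55},{"offset":[0.226,0.172,0],"spin":55},{"offset":[0.226,0.172,0],"spin":55},{"offset":[0.226,0.172,0],"spin":55},{"offset":[0.226,0.172,0],"spin":55},{"offset":[0.226,0.172,0],"spin":55},{"offset":[0.226,0.172,0],"spin":55},{"offset":[0.226,0.172,0],"spin":55}]' 0.5
python3 - <<'E'
from h import *
p=manip.camera('top'); im=pads(p); im=rect(p,-50,80,-110,10,76,5,SC,SY); cv2.imwrite('pics/c9.png',im[:,:,::-1])
E
```

```text
clock: 31.12
eef_pos: [408.5, -323.7, 198.9]
eef_rot: [3.112, 0.018, -0.977]
wrist_force: [0.4, 0.1, -1.0]
finger_gap: 0.6
clock: 31.78
eef_pos: [637.2, -147.2, 195.8]
eef_rot: [3.114, 0.021, -0.006]
wrist_force: [-0.2, 0.1, -0.6]
finger_gap: 46.3
pad stage 10.3 -61.1 44.84
```

View pics/c9.png

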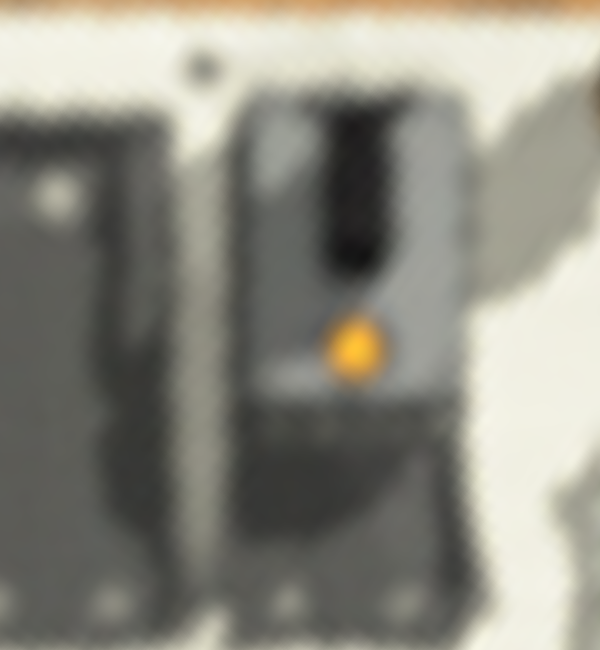

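The low push brought pad A to stage x=10.3, y=-61, which should be home against the stop. Next is module B.

```bash
python3 -m crank '[{"offset":[-0.0011,-0.0019,-0.03],"spin":7},{"offset":[-0.0011,-0.0019,-0.06],"spin":12.2},{"offset":[-0.0011,-0.0019,-0.09],"spin":12.2},{"offset":[-0.0011,-0.0019,-0.12],"spin":12.2},{"offset":[-0.0011,-0.0019,-0.135],"spin":12.2},{"offset":[-0.0011,-0.0019,-0.141],"spin":12.2},{"offset":[-0.0011,-0.0019,-0.141],"spin":12.2},{"offset":[-0.0011,-0.0019,-0.141],"spin":12.2}]' 0.5 30
python3 -m crank '[{"offset":[0,0,0],"spin":0},{"offset":[0,0,0],"spin":0},{"offset":[0,0,0],"spin":0},{"offset":[0,0,0],"spin":0},{"offset":[0,0,0],"spin":0},{"offset":[0,0,0],"spin":0},{"offset":[0,0,0],"spin":0},{"offset":[0,0,0],"spin":0}]' 0 30
python3 -m crank '[{"offset":[0,0,0.02],"spin":0},{"offset":[0,0,0.05],"spin":0},{"offset":[0,0,0.08],"spin":0},{"offset":[0,0,0.11],"spin":0},{"offset":[0,0,0.14],"spin":0},{"offset":[0,0,0.15],"spin":0},{"offset":[0,0,0.15],"spin":0},{"offset":[0,0,0.15],"spin":0}]'
```

```text
clock: 32.5
eef_pos: [634.4, -151.4, 55.2]
eef_rot: [3.114, 0.021, 0.209]
wrist_force: [-0.2, 0.8, 0.3]
finger_gap: 47.3
clock: 33.17
eef_pos: [634.6, -151.3, 55.5]
eef_rot: [3.114, 0.021, 0.209]
wrist_force: [-0.5, 1.5, 4.2]
finger_gap: 13.6
clock: 33.83
eef_pos: [634.3, -151.3, 204.0]
eef_rot: [3.114, 0.022, 0.209]
wrist_force: [-0.4, 0.8, -2.3]
finger_gap: 14.1
```

```bash
python3 -m crank '[{"offset":[-0.1215,-0.112,0],"spin":-52},{"offset":[-0.1215,-0.112,0],"spin":-52},{"offset":[-0.1215,-0.112,0],"spin":-52},{"offset":[-0.1215,-0.112,0],"spin":-52},{"offset":[-0.1215,-0.112,0],"spin":-52},{"offset":[-0.1215,-0.112,0],"spin":-52},{"offset":[-0.1215,-0.112,0],"spin":-52},{"offset":[-0.1215,-0.112,0],"spin":-52}]'
python3 -m crank '[{"offset":[0,0,-0.03],"spin":-7},{"offset":[0,0,-0.06],"spin":-14},{"offset":[0,0,-0.08],"spin":-16},{"offset":[0,0,-0.08],"spin":-16},{"offset":[0,0,-0.08],"spin":-16},{"offset":[0,0,-0.08],"spin":-16},{"offset":[0,0,-0.08],"spin":-16},{"offset":[0,0,-0.08],"spin":-16}]'
```

```text
clock: 34.5
eef_pos: [511.9, -263.3, 201.3]
eef_rot: [3.113, 0.026, -0.707]
wrist_force: [-0.1, 0.1, -1.3]
finger_gap: 13.7
clock: 35.17
eef_pos: [512.3, -263.4, 122.4]
eef_rot: [3.114, 0.024, -0.985]
wrist_force: [0.0, 0.2, -0.5]
finger_gap: 14.0
```

```bash
python3 -m crank '[{"offset":[0.0003,0,-0.006],"spin":0.4},{"offset":[0.0003,0,-0.01],"spin":0.4},{"offset":[0.0003,0,-0.014],"spin":0.4},{"offset":[0.0003,0,-0.017],"spin":0.4},{"offset":[0.0003,0,-0.02],"spin":0.4},{"offset":[0.0003,0,-0.0222],"spin":0.4},{"offset":[0.0003,0,-0.0222],"spin":0.4},{"offset":[0.0003,0,-0.0222],"spin":0.4}]'
```

```text
clock: 35.83
eef_pos: [513.3, -263.3, 100.4]
eef_rot: [3.115, 0.023, -0.978]
wrist_force: [6.5, 2.3, 0.5]
finger_gap: 13.3
```

```bash
python3 -m crank '[{"offset":[0.0024,-0.0026,0],"spin":0},{"offset":[0.0044,-0.0056,0],"spin":0},{"offset":[0.0064,-0.0086,0],"spin":0},{"offset":[0.0084,-0.0116,0],"spin":0},{"offset":[0.0104,-0.0146,0],"spin":0},{"offset":[0.0124,-0.0176,0],"spin":0},{"offset":[0.0144,-0.0206,0],"spin":0},{"offset":[0.0144,-0.0206,0],"spin":0}]'
python3 -m crank '[{"offset":[0,0,0],"spin":0},{"offset":[0,0,0],"spin":0},{"offset":[0,0,0],"spin":0},{"offset":[0,0,0.02],"spin":0},{"offset":[0,0,0.05],"spin":0},{"offset":[0,0,0.06],"spin":0},{"offset":[0,0,0.06],"spin":0},{"offset":[0,0,0.06],"spin":0}]' 0.4
```

```text
clock: 36.5
eef_pos: [528.0, -284.6, 100.4]
eef_rot: [3.116, 0.022, -0.978]
wrist_force: [1.4, -0.5, 2.6]
finger_gap: 13.5
clock: 37.17
eef_pos: [527.9, -284.6, 159.8]
eef_rot: [3.116, 0.022, -0.978]
wrist_force: [0.4, -0.5, -0.5]
finger_gap: 37.3
```

```bash
python3 -m crank '[{"offset":[-0.0285,0.0411,0],"spin":0},{"offset":[-0.0285,0.0411,0],"spin":0},{"offset":[-0.0285,0.0411,0],"spin":0},{"offset":[-0.0285,0.0411,0],"spin":0},{"offset":[-0.0285,0.0411,-0.03],"spin":0},{"offset":[-0.0285,0.0411,-0.06],"spin":0},{"offset":[-0.0285,0.0411,-0.079],"spin":0},{"offset":[-0.0285,0.0411,-0.079],"spin":0}]' 0
python3 -m crank '[{"offset":[0.002,-0.003,0],"spin":0},{"offset":[0.004,-0.006,0],"spin":0},{"offset":[0.006,-0.009,0],"spin":0},{"offset":[0.008,-0.012,0],"spin":0},{"offset":[0.01,-0.015,0],"spin":0},{"offset":[0.012,-0.018,0],"spin":0},{"offset":[0.012,-0.018,0],"spin":0},{"offset":[0.012,-0.018,0],"spin":0}]'
```

```text
clock: 37.83
eef_pos: [498.1, -243.3, 76.6]
eef_rot: [3.113, 0.028, -0.979]
wrist_force: [-0.3, 0.4, -0.6]
finger_gap: 0.3
clock: 38.5
eef_pos: [510.3, -261.6, 76.8]
eef_rot: [3.113, 0.027, -0.979]
wrist_force: [0.7, 0.2, -1.0]
finger_gap: 0.4
```

```bash
python3 -m crank '[{"offset":[0.001,-0.001,0.002],"spin":0},{"offset":[0.0017,-0.002,0.002],"spin":0},{"offset":[0.0024,-0.003,0.002],"spin":0},{"offset":[0.003,-0.004,0.002],"spin":0},{"offset":[0.0037,-0.005,0.002],"spin":0},{"offset":[0.0043,-0.006,0.002],"spin":0},{"offset":[0.0043,-0.006,0.002],"spin":0},{"offset":[0.0043,-0.006,0.002],"spin":0}]'
```

```text
clock: 39.17
eef_pos: [513.4, -265.6, 78.9]
eef_rot: [3.112, 0.033, -0.979]
wrist_force: [-13.2, 16.1, 14.0]
finger_gap: 0.3
```

```bash
python3 -m crank '[{"offset":[-0.006,0.008,0],"spin":0},{"offset":[-0.006,0.008,0.02],"spin":0},{"offset":[-0.006,0.008,0.06],"spin":0},{"offset":[-0.006,0.008,0.1],"spin":0},{"offset":[-0.006,0.008,0.14],"spin":0},{"offset":[-0.006,0.008,0.17],"spin":0},{"offset":[-0.006,0.008,0.17],"spin":0},{"offset":[-0.006,0.008,0.17],"spin":0}]'
python3 -m crank '[{"offset":[-0.04,0.3,0],"spin":43},{"offset":[-0.04,0.3,0],"spin":43},{"offset":[-0.04,0.3,0],"spin":43},{"offset":[-0.04,0.3,0],"spin":43},{"offset":[-0.04,0.3,0],"spin":43},{"offset":[-0.04,0.3,0],"spin":43},{"offset":[-0.04,0.3,0],"spin":43},{"offset":[-0.04,0.3,0],"spin":43}]' 0.5
python3 -m crank '[{"offset":[-0.049,0.32,0],"spin":43},{"offset":[-0.049,0.32,0],"spin":43},{"offset":[-0.049,0.32,0],"spin":43},{"offset":[-0.049,0.32,0],"spin":43},{"offset":[-0.049,0.32,0],"spin":43},{"offset":[-0.049,0.32,0],"spin":43},{"offset":[-0.049,0.32,0],"spin":43},{"offset":[-0.049,0.32,0],"spin":43}]'
python3 - <<'E'
from h import *
p=manip.camera('top'); bub(p); pads(p)
for t in ['module_1','probe','stand_rim']:
    print(t,[(np.round(r['location']).astype(int).tolist(),round(r['conf'],2)) for r in manip.search_frame(p,t)[:5]])
q=manip.camera('scene'); np.save('q.npy',q['pixels']); np.save('p.npy',p['pixels'])
tiles=[]
for y in (60,-60):
    w=s2w(9-10,y); c=proj(q,[w[0],w[1],66]); x,yy=map(int,c); print(c)
    tiles.append(np.array(q['pixels'])[yy-25:yy+25,x-40:x+40,::-1])
cv2.imwrite('pics/c10.png',cv2.resize(np.vstack(tiles),None,fx=7,fy=6,interpolation=cv2.INTER_CUBIC))
E
```

```text
clock: 39.83
eef_pos: [507.8, -257.9, 250.2]
eef_rot: [3.113, 0.03, -0.979]
wrist_force: [-0.6, 0.2, -1.3]
finger_gap: -0.1
clock: 40.5
eef_pos: [466.4, 46.3, 248.8]
eef_rot: [3.113, 0.032, -0.224]
wrist_force: [-0.0, 0.0, -0.2]
finger_gap: 46.6
clock: 41.17
eef_pos: [416.4, 368.3, 247.1]
eef_rot: [3.113, 0.035, 0.528]
wrist_force: [0.8, 0.4, 1.3]
finger_gap: 47.1
(-0.6, '18.0:195/21 16.8:194/7 15.6:189/4 14.4:181/6 13.2:173/17 12.0:169/36 10.8:172/58 9.6:183/83 8.4:198/113 7.2:213/145 6.0:225/169 4.8:232/186 3.6:233/194 2.4:232/198 1.2:231/196 0.0:227/188 -1.2:222/176 -2.4:213/159 -3.6:199/134 -4.8:184/104 -6.0:173/75 -7.2:166/50 -8.4:166/28 -9.6:172/14 -10.8:181/8 -12.0:188/5 -13.2:194/5 -14.4:197/17 -15.6:200/43 -16.8:201/74')
(-0.6, '18.0:200/86 16.8:195/49 15.6:189/19 14.4:186/4 13.2:183/2 12.0:179/1 10.8:176/2 9.6:177/13 8.4:179/36 7.2:184/65 6.0:189/99 4.8:196/133 3.6:205/158 2.4:212/173 1.2:216/181 0.0:218/184 -1.2:220/183 -2.4:218/175 -3.6:215/159 -4.8:209/139 -6.0:198/113 -7.2:183/83 -8.4:166/56 -9.6:152/36 -10.8:151/20 -12.0:161/9 -13.2:173/3 -14.4:183/1 -15.6:186/2 -16.8:185/13')
pad stage 10.4 -61.1 45.56
pad stage 10.4 59.0 47.18
module_1 [([537, -290, 78], 0.86), ([435, -363, 70], 0.85), ([416, 392, 20], 0.51)]
probe [([422, 403, 61], 0.64), ([468, -296, 43], 0.32)]
stand_rim [([416, 390, 20], 0.54)]
[368.55568178 173.54859717]
[399.32620357 176.82800901]
```

View pics/c10.png

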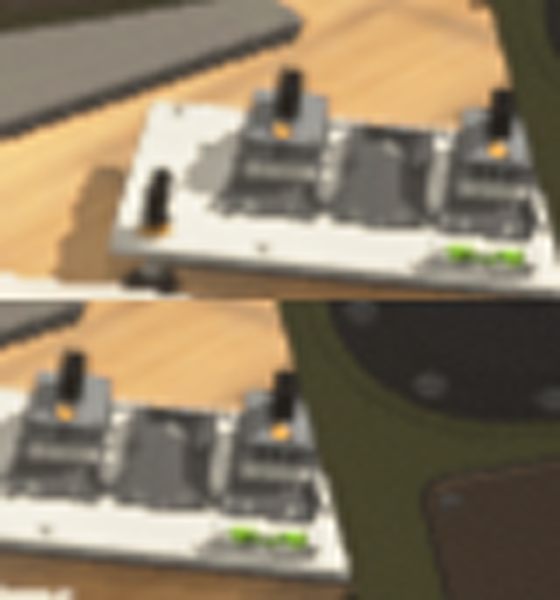

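```bash
python3 - <<'E'
from h import *
P={}
p=manip.camera('top'); q=manip.camera('scene')
def patch(p,o,u,v,w,h,ppm):  # o centre, u right, v down unit vecs
    a=(np.arange(int(w*ppm))+.5)/ppm-w/2; b=(np.arange(int(h*ppm))+.5)/ppm-h/2
    A,B=np.meshgrid(a,b); W=o+A[...,None]*u+B[...,None]*v
    C=W@np.array(p['extrinsics'])[:3,:3].T+np.array(p['extrinsics'])[:3,3]; s=C[...,:2]/C[...,2:]; s=s*(1+p['k1']*(s**2).sum(-1,keepdims=True))
    return cv2.remap(np.array(p['pixels']),(p['fx']*s[...,0]+p['cx']).astype(np.float32),(p['fy']*s[...,1]+p['cy']).astype(np.float32),cv2.INTER_CUBIC)
c,s=np.cos(SY),np.sin(SY); X=np.array([c,s,0]); Y=np.array([-s,c,0]); Z=np.array([0,0,1.])
T=[]
for y in (60,-60):
    o=np.r_[s2w(-.5,y),66]; o2=np.r_[s2w(31,y),76]
    r=patch(q,o,-Y,-Z,56,36,7); t=patch(p,o2,-Y,-X,56,80,5)
    r2=patch(p,o,-Y,-Z,56,36,7)
    st=lambda g:cv2.normalize(g,None,0,255,cv2.NORM_MINMAX)
    g=lambda im:cv2.cvtColor(im,cv2.COLOR_RGB2GRAY).astype(np.float32)
    G=g(r); print('rear',y); 
    for k in range(0,252,18): print(' '.join(f'{int(v):3d}' for v in G[k,::16]))
    f=lambda im:np.clip((g(im)-30)*1.7,0,255).astype(np.uint8)
    T.append(np.vstack([f(r),cv2.resize(f(t),(392,320))]))
cv2.imwrite('pics/c11.png',np.hstack(T))
E
```

```text
rear 60
186 144 126 122 129 132 127 116 132 160 177 176 153 143 149 155 159 156 153 151 135 137 191 232 226
157 127 124 130 140 144 138 125 131 146 164 168 151 142 147 152 154 149 144 141 131 131 178 211 199
133 113 116 125 134 137 133 125 124 127 134 137 135 137 140 143 141 134 127 124 121 126 157 182 177
123 102 100 104 112 115 115 114 111 104 100  99 105 113 114 118 117 113 109 108 111 121 144 160 164
123  96  86  84  91  93  95  97  94  87  81  80  84  88  88  90  93  91  90  91 105 127 147 155 160
123  96  84  78  82  82  81  83  80  72  66  66  69  74  76  79  82  82  82  84 105 138 162 162 161
120  96  83  77  79  79  80  83  81  70  64  67  70  74  77  78  79  77  78  83 110 149 174 168 161
118  96  85  82  85  86  85  87  83  72  66  68  72  77  79  80  80  79  81  89 113 153 176 169 159
111  92  86  88  91  91  87  87  85  77  73  76  81  87  89  89  90  91  93  97 112 138 160 161 154
105  87  87  97 104 105  99  98  98  93  91  94  96  98 100 101 103 107 111 111 114 136 158 163 154
102  88  93 110 119 120 114 111 112 111 111 113 112 113 114 118 123 130 136 130 124 148 176 
[... 1016 characters left out ...]

 85  81  83  86  79  67  58  58  66  61  55  65  68  60  59  65  73  80  82  88  94  83  66  63  63
 84  82  85  89  83  74  68  69  77  75  69  75  78  71  70  76  82  87  88  96 110  96  71  63  62
 86  85  94 101 100  93  88  88  92  92  89  92  94  89  88  94 102 109 108 115 133 118  85  68  63
 90  88 102 114 118 113 109 108 110 111 112 113 113 108 107 112 124 136 132 130 149 140 106  80  66
 92  90 109 127 136 130 124 120 122 125 127 127 127 123 123 128 143 161 156 143 163 161 131  95  72
 90  88 109 128 140 134 127 122 124 130 132 133 132 130 132 135 148 166 159 141 161 174 158 118  81
 87  83 102 119 128 126 119 113 115 123 123 123 122 122 124 127 136 145 137 121 147 176 170 132  89
```

View pics/c11.png

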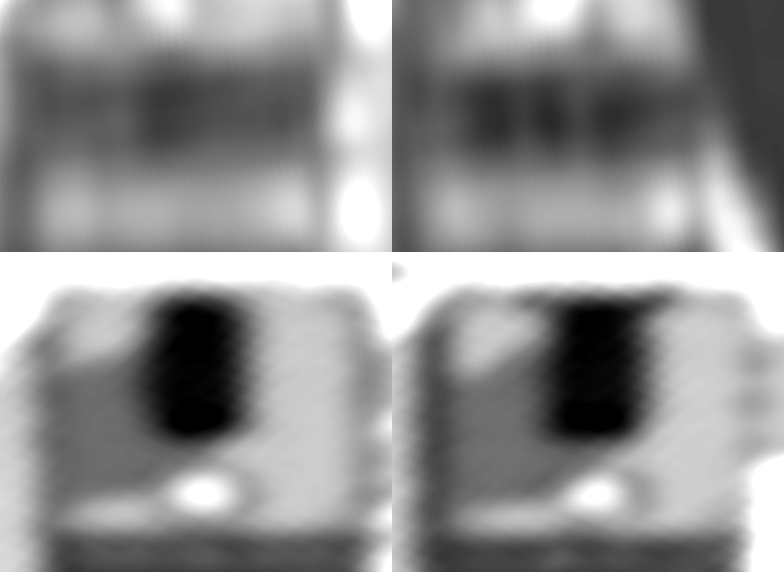

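Scene rear faces show one dot on the left-rail module and three on the right-rail module. So the order is left, then right. Next I'll locate the probe.

```bash
python3 - <<'E'
from h import *
p=manip.camera('top'); p['pixels']=np.load('top0.npy')
a=rect(p,370,470,355,455,117,4); b=rect(p,370,470,355,455,46,4)
for im,z in((a,117),(b,46)): 
    cv2.putText(im,'x',(200-4,200+4),0,.4,(255,0,0),1)
cv2.imwrite('pics/c12.png',np.hstack([a,b])[:,:,::-1])
E
```

```text
(no output)
```

View pics/c12.png

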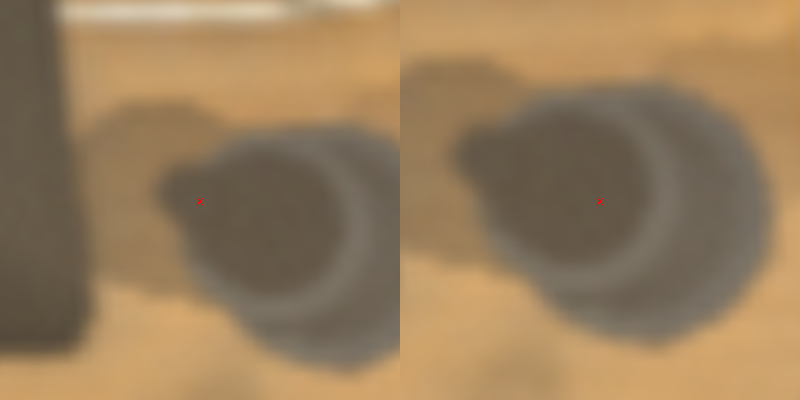

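```bash
python3 -m crank '[{"offset":[0.0076,0.0377,0],"spin":0},{"offset":[0.0076,0.0377,0],"spin":0},{"offset":[0.0076,0.0377,-0.04],"spin":0},{"offset":[0.0076,0.0377,-0.08],"spin":0},{"offset":[0.0076,0.0377,-0.12],"spin":0},{"offset":[0.0076,0.0377,-0.15],"spin":0},{"offset":[0.0076,0.0377,-0.163],"spin":0},{"offset":[0.0076,0.0377,-0.163],"spin":0}]' 0.5 10
python3 -m crank '[{"offset":[0,0,0],"spin":0},{"offset":[0,0,0],"spin":0},{"offset":[0,0,0],"spin":0},{"offset":[0,0,0],"spin":0},{"offset":[0,0,0],"spin":0},{"offset":[0,0,0],"spin":0},{"offset":[0,0,0],"spin":0},{"offset":[0,0,0],"spin":0}]' 0 10
```

```text
clock: 42.23
eef_pos: [425.0, 401.4, 83.3]
eef_rot: [3.112, 0.037, 0.524]
wrist_force: [-0.1, -0.0, 0.2]
finger_gap: 47.2
clock: 42.9
eef_pos: [425.1, 402.2, 84.6]
eef_rot: [3.114, 0.035, 0.524]
wrist_force: [-2.1, 1.8, 6.2]
finger_gap: 15.8
```

```bash
python3 -m crank '[{"offset":[0,0,0],"spin":0},{"offset":[0,0,0],"spin":0},{"offset":[0,0,0],"spin":0},{"offset":[-0.0015,0.004,0],"spin":7},{"offset":[-0.0015,0.004,0],"spin":14},{"offset":[-0.0015,0.004,0],"spin":21},{"offset":[-0.0015,0.004,0],"spin":28},{"offset":[-0.0015,0.004,0],"spin":35}]' 0.5
python3 -m crank '[{"offset":[0,0,0],"spin":7},{"offset":[0,0,0],"spin":14},{"offset":[0,0,0],"spin":21},{"offset":[0,0,0],"spin":28},{"offset":[0,0,0],"spin":35},{"offset":[0,0,0],"spin":42},{"offset":[0,0,0],"spin":49},{"offset":[0,0,0],"spin":55}]'
python3 -m crank '[{"offset":[0,0,0],"spin":0},{"offset":[0,0,0],"spin":0},{"offset":[0,0,0],"spin":0},{"offset":[0,0,0],"spin":0},{"offset":[0,0,0],"spin":0},{"offset":[0,0,0],"spin":0},{"offset":[0,0,0],"spin":0},{"offset":[0,0,0],"spin":0}]' 0 10
```

```text
clock: 43.57
eef_pos: [423.6, 406.1, 84.4]
eef_rot: [3.114, 0.035, 1.141]
wrist_force: [-0.5, 0.2, -0.5]
finger_gap: 47.4
clock: 44.23
eef_pos: [423.6, 405.9, 84.3]
eef_rot: [3.114, 0.036, 2.107]
wrist_force: [0.4, -0.1, 0.6]
finger_gap: 47.1
clock: 44.9
eef_pos: [423.6, 406.0, 84.3]
eef_rot: [3.114, 0.036, 2.106]
wrist_force: [-0.4, 0.3, 0.7]
finger_gap: 15.8
```

```bash
python3 -m crank '[{"offset":[0,0,0],"spin":0},{"offset":[0,0,0],"spin":0},{"offset":[0,0,0],"spin":0},{"offset":[0,0,0],"spin":-7},{"offset":[0,0,0],"spin":-14},{"offset":[0,0,0],"spin":-21},{"offset":[0,0,0],"spin":-28},{"offset":[0,0,0],"spin":-35}]' 0.5
python3 -m crank '[{"offset":[0,0,0],"spin":-7},{"offset":[0,0,0],"spin":-14},{"offset":[0,0,0],"spin":-21},{"offset":[0,0,0],"spin":-28},{"offset":[0,0,0],"spin":-35},{"offset":[0,0,0],"spin":-42},{"offset":[0,0,0],"spin":-49},{"offset":[0,0,0],"spin":-55}]'
python3 -m crank '[{"offset":[0,0,0],"spin":0},{"offset":[0,0,0],"spin":0},{"offset":[0,0,0],"spin":0},{"offset":[0,0,0],"spin":0},{"offset":[0,0,0],"spin":0},{"offset":[0,0,0],"spin":0},{"offset":[0,0,0],"spin":0},{"offset":[0,0,0],"spin":0}]' 0 20
```

```text
clock: 45.57
eef_pos: [423.6, 406.0, 84.3]
eef_rot: [3.114, 0.036, 1.49]
wrist_force: [-0.4, -0.1, -0.0]
finger_gap: 46.8
clock: 46.23
eef_pos: [423.5, 406.0, 84.2]
eef_rot: [3.114, 0.036, 0.523]
wrist_force: [0.4, -0.4, -0.1]
finger_gap: 46.8
clock: 46.9
eef_pos: [423.5, 406.0, 84.3]
eef_rot: [3.114, 0.036, 0.524]
wrist_force: [-0.5, 0.2, 0.8]
finger_gap: 15.5
```

```bash
python3 -m crank '[{"offset":[0,0,0.02],"spin":0},{"offset":[0,0,0.05],"spin":0},{"offset":[0,0,0.08],"spin":0},{"offset":[0,0,0.11],"spin":0},{"offset":[0,0,0.13],"spin":0},{"offset":[0,0,0.14],"spin":0},{"offset":[0,0,0.14],"spin":0},{"offset":[0,0,0.14],"spin":0}]'
python3 -m crank '[{"offset":[0.02,-0.03,0],"spin":0},{"offset":[0.03,-0.07,0],"spin":0},{"offset":[0.04,-0.11,0],"spin":0},{"offset":[0.04,-0.15,0],"spin":0},{"offset":[0.04,-0.19,0],"spin":0},{"offset":[0.04,-0.23,0],"spin":0},{"offset":[0.04,-0.27,0],"spin":0},{"offset":[0.04,-0.3,0],"spin":0}]'
python3 -m crank '[{"offset":[0.01,-0.03,0],"spin":0},{"offset":[0.02,-0.07,0],"spin":0},{"offset":[0.03,-0.11,0],"spin":0},{"offset":[0.04,-0.15,0],"spin":0},{"offset":[0.04,-0.19,0],"spin":0},{"offset":[0.04,-0.23,0],"spin":0},{"offset":[0.04,-0.27,0],"spin":0},{"offset":[0.04,-0.3,0],"spin":0}]'
python3 - <<'E'
from h import *
p=manip.camera('top'); bub(p); pads(p)
E
```

```text
clock: 47.57
eef_pos: [423.3, 405.8, 223.2]
eef_rot: [3.114, 0.037, 0.524]
wrist_force: [-0.2, 0.3, -1.3]
finger_gap: 15.9
clock: 48.23
eef_pos: [462.3, 103.2, 221.4]
eef_rot: [3.114, 0.04, 0.523]
wrist_force: [-0.1, -0.4, -0.2]
finger_gap: 15.7
clock: 48.9
eef_pos: [501.2, -199.5, 219.2]
eef_rot: [3.117, 0.042, 0.522]
wrist_force: [-0.5, 0.2, -1.0]
finger_gap: 15.7
(-0.6, '18.0:202/19 16.8:202/6 15.6:198/4 14.4:189/7 13.2:181/19 12.0:176/38 10.8:179/61 9.6:190/87 8.4:204/118 7.2:217/149 6.0:228/173 4.8:233/188 3.6:233/196 2.4:231/197 1.2:228/192 0.0:223/182 -1.2:214/168 -2.4:202/149 -3.6:186/124 -4.8:172/96 -6.0:162/71 -7.2:157/48 -8.4:157/28 -9.6:163/14 -10.8:172/8 -12.0:179/5 -13.2:185/6 -14.4:189/20 -15.6:192/45 -16.8:194/74')
(-0.8, '18.0:108/63 16.8:107/63 15.6:106/62 14.4:105/62 13.2:103/61 12.0:102/59 10.8:103/58 9.6:107/59 8.4:115/64 7.2:129/77 6.0:145/98 4.8:163/121 3.6:180/142 2.4:193/157 1.2:201/167 0.0:206/172 -1.2:209/174 -2.4:208/168 -3.6:205/152 -4.8:198/133 -6.0:187/108 -7.2:171/79 -8.4:155/54 -9.6:142/34 -10.8:139/19 -12.0:149/9 -13.2:161/4 -14.4:169/3 -15.6:173/3 -16.8:172/12')
pad stage 10.3 -61.0 46.84
```

```bash
python3 -m crank '[{"offset":[0.0224,-0.0796,0],"spin":0},{"offset":[0.0224,-0.0796,0],"spin":0},{"offset":[0.0224,-0.0796,0],"spin":0},{"offset":[0.0224,-0.0796,0],"spin":0},{"offset":[0.0224,-0.0796,-0.03],"spin":0},{"offset":[0.0224,-0.0796,-0.05],"spin":0},{"offset":[0.0224,-0.0796,-0.055],"spin":0},{"offset":[0.0224,-0.0796,-0.055],"spin":0}]'
```

```text
clock: 49.62
eef_pos: [522.8, -281.1, 162.2]
eef_rot: [3.119, 0.044, 0.521]
wrist_force: [0.6, 0.0, 0.1]
finger_gap: 15.5
```

```bash
python3 -m crank '[{"offset":[0.0008,0.002,-0.002],"spin":0},{"offset":[0.0008,0.002,-0.004],"spin":0},{"offset":[0.0008,0.002,-0.006],"spin":0},{"offset":[0.0008,0.002,-0.008],"spin":0},{"offset":[0.0008,0.002,-0.008],"spin":0},{"offset":[0.0008,0.002,-0.008],"spin":0},{"offset":[0.0008,0.002,-0.008],"spin":0},{"offset":[0.0008,0.002,-0.008],"spin":0}]'
python3 - <<'E'
from h import *
q=manip.camera('scene'); s=manip.read_state(); e=s['eef_pos']
c=proj(q,[e[0],e[1],e[2]-72]); x,y=map(int,c); print(c)
a=np.array(q['pixels'])[y-45:y+30,x-50:x+50,::-1]
p=manip.camera('top'); c=proj(p,[e[0],e[1],e[2]-72]); x2,y2=map(int,c); print(c)
b=np.array(p['pixels'])[y2-45:y2+30,x2-50:x2+50,::-1]
cv2.imwrite('pics/c13.png',cv2.resize(np.vstack([a,b]),(800,1200),interpolation=cv2.INTER_CUBIC)[:600])
for n in('probe_tip','probe','module_1_pad'):
    for P in (q,p): print(n,[(np.round(r['location']).astype(int).tolist(),round(r['conf'],2)) for r in manip.search_frame(P,n)[:4]])
E
```

```text
clock: 50.28
eef_pos: [523.7, -279.2, 154.4]
eef_rot: [3.119, 0.044, 0.521]
wrist_force: [0.5, -0.6, -0.7]
finger_gap: 16.0
[368.77783293 168.31171264]
[399.90112863 195.68914874]
probe_tip []
probe_tip []
probe []
probe [([412, -375, 44], 0.28)]
module_1_pad []
module_1_pad []
```

View pics/c13.png

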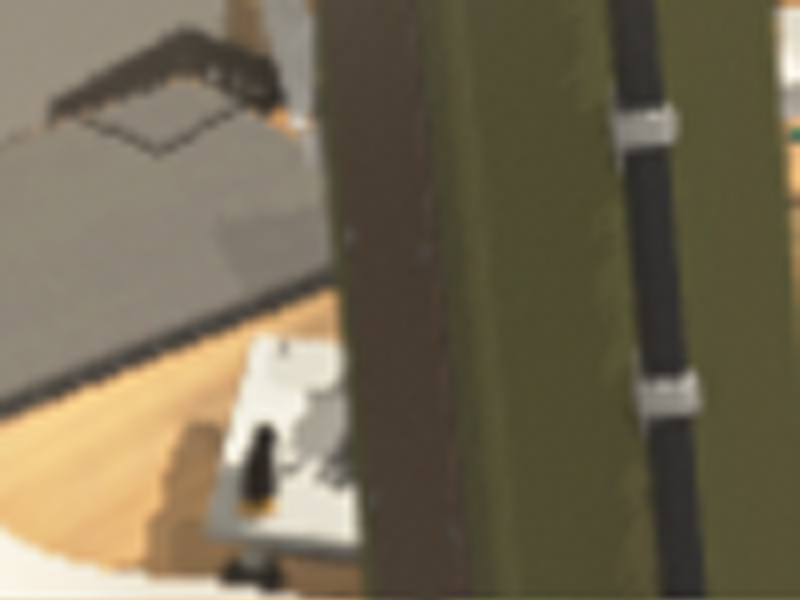

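```bash
python3 -m crank '[{"offset":[0,0,-0.003],"spin":0},{"offset":[0,0,-0.005],"spin":0},{"offset":[0,0,-0.007],"spin":0},{"offset":[0,0,-0.008],"spin":0},{"offset":[0,0,-0.009],"spin":0},{"offset":[0,0,-0.0095],"spin":0},{"offset":[0,0,-0.0095],"spin":0},{"offset":[0,0,-0.0095],"spin":0}]'
python3 -c "
from h import *
s=manip.read_state(); print(np.round(s['wrist_force'],2),np.round(s['moment'],3))"
```

```text
clock: 51.35
eef_pos: [523.6, -279.1, 144.8]
eef_rot: [3.119, 0.044, 0.521]
wrist_force: [-0.6, 0.0, 1.2]
finger_gap: 15.9
[-0.59  0.02  1.23] [-0.015  0.229  0.014]
```

```bash
python3 -m crank '[{"offset":[0,0,0.006],"spin":0},{"offset":[0.0017,-0.0025,0.007],"spin":0},{"offset":[0.0017,-0.0025,0.005],"spin":0},{"offset":[0.0017,-0.0025,0.002],"spin":0},{"offset":[0.0017,-0.0025,0],"spin":0},{"offset":[0.0017,-0.0025,0],"spin":0},{"offset":[0.0017,-0.0025,0],"spin":0},{"offset":[0.0017,-0.0025,0],"spin":0}]'
python3 -m crank '[{"offset":[0,0,0.006],"spin":0},{"offset":[-0.0034,0.005,0.007],"spin":0},{"offset":[-0.0034,0.005,0.005],"spin":0},{"offset":[-0.0034,0.005,0.002],"spin":0},{"offset":[-0.0034,0.005,0],"spin":0},{"offset":[-0.0034,0.005,0],"spin":0},{"offset":[-0.0034,0.005,0],"spin":0},{"offset":[-0.0034,0.005,0],"spin":0}]'
python3 -m crank '[{"offset":[0,0,0.006],"spin":0},{"offset":[0.0042,-0.0008,0.007],"spin":0},{"offset":[0.0042,-0.0008,0.005],"spin":0},{"offset":[0.0042,-0.0008,0.002],"spin":0},{"offset":[0.0042,-0.0008,0],"spin":0},{"offset":[0.0042,-0.0008,0],"spin":0},{"offset":[0.0042,-0.0008,0],"spin":0},{"offset":[0.0042,-0.0008,0],"spin":0}]'
python3 -m crank '[{"offset":[0,0,0.006],"spin":0},{"offset":[-0.005,-0.0034,0.007],"spin":0},{"offset":[-0.005,-0.0034,0.005],"spin":0},{"offset":[-0.005,-0.0034,0.002],"spin":0},{"offset":[-0.005,-0.0034,0],"spin":0},{"offset":[-0.005,-0.0034,0],"spin":0},{"offset":[-0.005,-0.0034,0],"spin":0},{"offset":[-0.005,-0.0034,0],"spin":0}]'
python3 -m crank '[{"offset":[0,0,0.02],"spin":0},{"offset":[0,0,0.05],"spin":0},{"offset":[0,0,0.08],"spin":0},{"offset":[0,0,0.08],"spin":0},{"offset":[0,0,0.08],"spin":0},{"offset":[0,0,0.08],"spin":0},{"offset":[0,0,0.08],"spin":0},{"offset":[0,0,0.08],"spin":0}]'
```

```text
clock: 52.02
eef_pos: [525.3, -281.6, 144.8]
eef_rot: [3.12, 0.044, 0.521]
wrist_force: [0.4, 0.4, 1.0]
finger_gap: 15.8
clock: 52.68
eef_pos: [521.9, -276.6, 144.8]
eef_rot: [3.12, 0.044, 0.521]
wrist_force: [0.4, 0.0, 0.6]
finger_gap: 15.4
clock: 53.35
eef_pos: [526.1, -277.4, 144.8]
eef_rot: [3.12, 0.044, 0.521]
wrist_force: [-0.7, 0.9, 1.2]
finger_gap: 16.0
clock: 54.02
eef_pos: [521.0, -280.8, 144.8]
eef_rot: [3.12, 0.044, 0.521]
wrist_force: [-1.1, 0.0, 0.6]
finger_gap: 15.8
clock: 54.68
eef_pos: [520.7, -280.5, 223.5]
eef_rot: [3.122, 0.045, 0.521]
wrist_force: [-0.9, 0.6, -0.9]
finger_gap: 15.9
```

```bash
python3 -m crank '[{"offset":[-0.0966,-0.0657,0],"spin":0},{"offset":[-0.0966,-0.0657,0],"spin":0},{"offset":[-0.0966,-0.0657,0],"spin":0},{"offset":[-0.0966,-0.0657,0],"spin":0},{"offset":[-0.0966,-0.0657,0],"spin":0},{"offset":[-0.0966,-0.0657,-0.03],"spin":0},{"offset":[-0.0966,-0.0657,-0.05],"spin":0},{"offset":[-0.0966,-0.0657,-0.06],"spin":0}]'
python3 - <<'E'
from h import *
p=manip.camera('top'); bub(p); pads(p)
E
```

```text
clock: 55.35
eef_pos: [424.2, -344.9, 160.6]
eef_rot: [3.125, 0.046, 0.522]
wrist_force: [-0.5, 0.7, -0.4]
finger_gap: 16.0
none
none
pad stage 10.3 58.9 44.5
```

```bash
python3 -m crank '[{"offset":[0,-0.0013,-0.002],"spin":0},{"offset":[0,-0.0013,-0.004],"spin":0},{"offset":[0,-0.0013,-0.007],"spin":0},{"offset":[0,-0.0013,-0.01],"spin":0},{"offset":[0,-0.0013,-0.013],"spin":0},{"offset":[0,-0.0013,-0.0158],"spin":0},{"offset":[0,-0.0013,-0.0158],"spin":0},{"offset":[0,-0.0013,-0.0158],"spin":0}]'
python3 -m crank '[{"offset":[0,0,0],"spin":0},{"offset":[0,0,0],"spin":0},{"offset":[0,0,0.006],"spin":0},{"offset":[0.0017,-0.0025,0.007],"spin":0},{"offset":[0.0017,-0.0025,0.003],"spin":0},{"offset":[0.0017,-0.0025,0],"spin":0},{"offset":[0.0017,-0.0025,0],"spin":0},{"offset":[0.0017,-0.0025,0],"spin":0}]'
python3 -m crank '[{"offset":[0,0,0.006],"spin":0},{"offset":[-0.0034,0.005,0.007],"spin":0},{"offset":[-0.0034,0.005,0.005],"spin":0},{"offset":[-0.0034,0.005,0.002],"spin":0},{"offset":[-0.0034,0.005,0],"spin":0},{"offset":[-0.0034,0.005,0],"spin":0},{"offset":[-0.0034,0.005,0],"spin":0},{"offset":[-0.0034,0.005,0],"spin":0}]'
python3 -m crank '[{"offset":[0,0,0.006],"spin":0},{"offset":[0.0042,-0.0008,0.007],"spin":0},{"offset":[0.0042,-0.0008,0.005],"spin":0},{"offset":[0.0042,-0.0008,0.002],"spin":0},{"offset":[0.0042,-0.0008,0],"spin":0},{"offset":[0.0042,-0.0008,0],"spin":0},{"offset":[0.0042,-0.0008,0],"spin":0},{"offset":[0.0042,-0.0008,0],"spin":0}]'
python3 -m crank '[{"offset":[0,0,0.006],"spin":0},{"offset":[-0.005,-0.0034,0.007],"spin":0},{"offset":[-0.005,-0.0034,0.005],"spin":0},{"offset":[-0.005,-0.0034,0.002],"spin":0},{"offset":[-0.005,-0.0034,0],"spin":0},{"offset":[-0.005,-0.0034,0],"spin":0},{"offset":[-0.005,-0.0034,0],"spin":0},{"offset":[-0.005,-0.0034,0],"spin":0}]'
python3 -m crank '[{"offset":[0,0,0.02],"spin":0},{"offset":[0,0,0.05],"spin":0},{"offset":[0,0,0.08],"spin":0},{"offset":[0,0,0.08],"spin":0},{"offset":[0,0,0.08],"spin":0},{"offset":[0,0,0.08],"spin":0},{"offset":[0,0,0.08],"spin":0},{"offset":[0,0,0.08],"spin":0}]'
```

```text
clock: 56.07
eef_pos: [424.1, -346.2, 144.3]
eef_rot: [3.126, 0.047, 0.522]
wrist_force: [0.7, -0.9, 0.4]
finger_gap: 15.5
clock: 56.73
eef_pos: [425.7, -348.6, 143.9]
eef_rot: [3.127, 0.047, 0.522]
wrist_force: [-0.1, 1.0, 1.9]
finger_gap: 15.7
clock: 57.4
eef_pos: [422.3, -343.6, 143.9]
eef_rot: [3.127, 0.047, 0.522]
wrist_force: [-0.5, 0.6, 1.0]
finger_gap: 15.4
clock: 58.07
eef_pos: [426.5, -344.4, 143.9]
eef_rot: [3.127, 0.047, 0.522]
wrist_force: [-0.5, 0.9, 0.6]
finger_gap: 15.3
clock: 58.73
eef_pos: [421.4, -347.8, 143.9]
eef_rot: [3.127, 0.047, 0.522]
wrist_force: [-0.7, -0.7, 0.1]
finger_gap: 15.7
clock: 59.4
eef_pos: [421.2, -347.5, 222.7]
eef_rot: [3.129, 0.048, 0.522]
wrist_force: [0.1, 0.8, -1.0]
finger_gap: 15.8
```

```bash
python3 -m crank '[{"offset":[0.02,0.03,0],"spin":0},{"offset":[0.03,0.07,0],"spin":0},{"offset":[0.04,0.11,0],"spin":0},{"offset":[0.04,0.15,0],"spin":0},{"offset":[0.04,0.19,0],"spin":0},{"offset":[0.04,0.23,0],"spin":0},{"offset":[0.04,0.27,0],"spin":0},{"offset":[0.04,0.3,0],"spin":0}]'
python3 -m crank '[{"offset":[0,0.03,0],"spin":0},{"offset":[0,0.07,0],"spin":0},{"offset":[0,0.11,0],"spin":0},{"offset":[0,0.15,0],"spin":0},{"offset":[0,0.19,0],"spin":0},{"offset":[0,0.23,0],"spin":0},{"offset":[0,0.25,0],"spin":0},{"offset":[0,0.25,0],"spin":0}]'
python3 - <<'E'
from h import *
q=manip.camera('scene'); p=manip.camera('top'); s=manip.read_state(); e=np.array(s['eef_pos'])
print(e, 'pred tip scene',proj(q,e-[0,0,72]),'collar',proj(q,e-[0,0,32]),'tcp',proj(q,e))
for P,n in((q,'scene'),(p,'top')):
    for r in manip.masks_of(P,'probe')[:3]:
        m=np.array(r['mask']); v,u=np.nonzero(m); print(n,r['conf'],m.sum(),u.min(),u.max(),v.min(),v.max(),'bottom u',u[v>=v.max()-1].mean())
        if n=='scene' and m.sum()<3000:
            for k in range(v.min(),v.max()+1): 
                if (v==k).any(): print(k,u[v==k].min(),u[v==k].max(),end='; ')
    print([np.round(r['location']) for r in manip.search_frame(P,'probe_tip')[:2]])
bub(p); pads(p)
E
```

```text
clock: 60.07
eef_pos: [460.5, -44.9, 222.2]
eef_rot: [3.13, 0.048, 0.523]
wrist_force: [0.1, -0.1, -1.3]
finger_gap: 15.7
clock: 60.73
eef_pos: [459.8, 208.5, 221.2]
eef_rot: [3.131, 0.049, 0.527]
wrist_force: [-0.2, -0.7, -1.9]
finger_gap: 15.6
[460.17533408 205.38488055 221.39684588] pred tip scene [286.7188876  216.63039594] collar [286.23054164 206.4342127 ] tcp [285.83117079 198.02770318]
[]
[array([ 532., -292.,   77.])]
(-0.6, '18.0:197/20 16.8:196/6 15.6:192/4 14.4:184/8 13.2:176/19 12.0:171/38 10.8:174/59 9.6:185/84 8.4:200/115 7.2:215/146 6.0:227/171 4.8:233/188 3.6:234/197 2.4:234/201 1.2:233/199 0.0:229/191 -1.2:224/178 -2.4:214/160 -3.6:201/135 -4.8:186/106 -6.0:175/78 -7.2:168/52 -8.4:169/29 -9.6:175/15 -10.8:184/8 -12.0:192/5 -13.2:197/6 -14.4:200/19 -15.6:203/45 -16.8:204/76')
(-0.6, '18.0:203/87 16.8:197/50 15.6:192/19 14.4:188/4 13.2:185/2 12.0:180/1 10.8:178/3 9.6:179/13 8.4:181/35 7.2:186/65 6.0:192/101 4.8:199/136 3.6:209/161 2.4:215/176 1.2:218/184 0.0:220/187 -1.2:222/186 -2.4:221/178 -3.6:217/161 -4.8:211/140 -6.0:201/113 -7.2:185/83 -8.4:168/55 -9.6:154/33 -10.8:152/18 -12.0:163/8 -13.2:176/3 -14.4:186/2 -15.6:189/3 -16.8:188/13')
pad stage 10.1 -61.1 46.28
pad stage 10.2 58.9 45.36
```

```bash
python3 - <<'E'
from h import *
q=manip.camera('scene'); a=np.array(q['pixels'])[192:236,266:308].max(2)//10
for k,r in enumerate(a): print(192+k,' '.join(f'{v:2d}' for v in r))
s=manip.read_state(); e=np.array(s['eef_pos']); print(e,proj(q,e-[0,0,72]),proj(q,e-[0,0,32]))
E
```

```text
192  5  5  5  5  5  6  6  6  7  7  8  9  9 11 12 12 13 13 13 17 15  8  9 16 21 22 22 22 22 22 22 22 22 22 22 23 23 23 23 23 23 23
193  4  4  4  4  4  5  5  5  5  5  5  5  5  8 11 12 12 12 13 17 14  8  8 15 21 22 22 22 22 22 22 22 22 22 22 22 22 22 22 22 23 23
194  4  4  4  4  4  4  4  4  4  4  4  5  5  7 10 12 12 12 12 15 14  8  8 15 21 22 22 22 22 22 22 22 22 22 22 22 22 22 22 22 22 22
195  4  4  4  4  4  4  4  4  4  4  4  4  4  7 11 12 12 12 12 13 14  9  8 15 20 22 22 22 22 22 22 22 22 22 22 22 22 22 22 22 22 22
196  4  4  4  4  4  4  4  4  4  4  4  4  4  7 11 12 12 12 12 13 15 10  7 15 19 21 22 22 22 22 22 22 22 22 22 22 22 22 22 22 22 22
197  4  4  4  4  4  4  4  4  4  4  4  4  4  6 10 12 12 12 12 13 16 11  7 14 19 21 22 22 22 22 22 22 21 21 21 22 22 22 22 22 22 22
198  4  4  4  4  4  4  4  4  4  4  4  4  4  6 10 12 12 12 12 13 16 12  7 14 19 21 21 21 21 21 21 21 21 21 21 21 22 22 22 22 22 22
199  8  8  8  6  6  5  5  5  5  4  4  4  4  6 10 12 12 12 12 13 16 12  7 13 19 21 21 21 21 21 20 20 20 21 21 21 21 22 22 22 22 22
200 13 13 13 12 11 11 10  9  9  7  7  7  8 13 14 12 12 12 12
[... 4016 characters left out ...]
24 24 24 24 24 24 24 24 24 22 22 21 21 21 21 21 21 21 21 23 24 24 24 24 24 23 13  6
232 21 21 22 24 24 24 24 24 24 24 24 24 24 24 24 24 24 24 24 25 24 23 22 22 21 21 21 21 21 21 21 21 21 21 21 23 24 24 25 25 18  8
233 21 23 24 24 24 24 24 24 24 24 24 24 24 24 24 24 24 24 25 24 22 22 21 21 21 21 21 21 21 21 21 21 21 21 21 21 22 23 24 25 23 14
234 23 24 24 24 24 24 24 24 24 24 24 24 24 24 24 24 24 24 23 22 22 21 21 21 21 21 21 21 21 21 21 21 21 21 21 21 21 21 22 24 24 22
235 24 24 24 24 24 24 24 24 24 24 24 24 24 24 24 24 24 22 22 21 21 21 21 21 21 21 21 21 21 21 21 21 21 21 21 21 21 21 21 21 23 24
[460.68308063 204.220706   222.18809894] [286.87702553 216.19691815] [286.39167549 205.99688346]
```

```bash
python3 -m crank '[{"offset":[-0.0372,0.2018,0],"spin":0},{"offset":[-0.0372,0.2018,0],"spin":0},{"offset":[-0.0372,0.2018,0],"spin":0},{"offset":[-0.0372,0.2018,0],"spin":0},{"offset":[-0.0372,0.2018,0],"spin":0},{"offset":[-0.0372,0.2018,0],"spin":0},{"offset":[-0.0372,0.2018,0],"spin":0},{"offset":[-0.0372,0.2018,0],"spin":0}]'
```

```text
clock: 61.75
eef_pos: [423.8, 405.1, 222.0]
eef_rot: [3.13, 0.049, 0.521]
wrist_force: [0.1, -0.8, 0.0]
finger_gap: 15.6
```

```bash
python3 -m crank '[{"offset":[-0.0003,0.0009,-0.03],"spin":0},{"offset":[-0.0003,0.0009,-0.06],"spin":0},{"offset":[-0.0003,0.0009,-0.08],"spin":0},{"offset":[-0.0003,0.0009,-0.09],"spin":0},{"offset":[-0.0003,0.0009,-0.09],"spin":0},{"offset":[-0.0003,0.0009,-0.09],"spin":0},{"offset":[-0.0003,0.0009,-0.09],"spin":0},{"offset":[-0.0003,0.0009,-0.09],"spin":0}]'
python3 -m crank '[{"offset":[-0.0003,0,-0.008],"spin":0},{"offset":[-0.0003,0,-0.015],"spin":0},{"offset":[-0.0003,0,-0.02],"spin":0},{"offset":[-0.0003,0,-0.025],"spin":0},{"offset":[-0.0003,0,-0.03],"spin":0},{"offset":[-0.0003,0,-0.03],"spin":0},{"offset":[-0.0003,0,-0.03],"spin":0},{"offset":[-0.0003,0,-0.03],"spin":0}]'
```

```text
clock: 62.42
eef_pos: [424.2, 406.3, 133.7]
eef_rot: [3.13, 0.046, 0.521]
wrist_force: [0.8, -0.0, 0.0]
finger_gap: 15.7
clock: 63.08
eef_pos: [423.9, 406.3, 103.8]
eef_rot: [3.13, 0.046, 0.521]
wrist_force: [-0.7, -1.3, -0.2]
finger_gap: 15.7
```

Entered freely. Now lowering to the rim and releasing.

```bash
python3 -m crank '[{"offset":[-0.0003,0,-0.005],"spin":0},{"offset":[-0.0003,0,-0.01],"spin":0},{"offset":[-0.0003,0,-0.014],"spin":0},{"offset":[-0.0003,0,-0.017],"spin":0},{"offset":[-0.0003,0,-0.019],"spin":0},{"offset":[-0.0003,0,-0.0193],"spin":0},{"offset":[-0.0003,0,-0.0193],"spin":0},{"offset":[-0.0003,0,-0.0193],"spin":0}]'
python3 -m crank '[{"offset":[0,0,0],"spin":0},{"offset":[0,0,0],"spin":0},{"offset":[0,0,0],"spin":0},{"offset":[0,0,0],"spin":0},{"offset":[0,0,0],"spin":0},{"offset":[0,0,0],"spin":0},{"offset":[0,0,0],"spin":0},{"offset":[0,0,0],"spin":0}]' 0.5
python3 -m crank '[{"offset":[0,0,0.03],"spin":0},{"offset":[0,0,0.06],"spin":0},{"offset":[0,0,0.09],"spin":0},{"offset":[0,0,0.12],"spin":0},{"offset":[0,-0.04,0.15],"spin":0},{"offset":[0,-0.08,0.16],"spin":0},{"offset":[0,-0.12,0.16],"spin":0},{"offset":[0,-0.16,0.16],"spin":0}]'
python3 -m crank '[{"offset":[0,-0.04,0],"spin":0},{"offset":[0,-0.08,0],"spin":0},{"offset":[0,-0.12,0],"spin":0},{"offset":[0,-0.16,0],"spin":0},{"offset":[0,-0.2,0],"spin":0},{"offset":[0,-0.2,0],"spin":0},{"offset":[0,-0.2,0],"spin":0},{"offset":[0,-0.2,0],"spin":0}]'
python3 - <<'E'
from h import *
p=manip.camera('top'); bub(p); pads(p)
q=dict(p); q['pixels']=np.load('top0.npy')
for t in ['probe','apple','screwdriver','phone']:
    print(t,[(np.round(r['location']).astype(int).tolist(),round(r['conf'],2)) for r in manip.search_frame(p,t)[:3]])
for z in (46,117):
    a=rect(q,380,455,370,440,z,2).astype(int); b=rect(p,380,455,370,440,z,2).astype(int); d=np.abs(a-b).max(2); print(z,d.mean(),d.max(),(d>30).sum())
    m,n=[(x.max(2)<115).astype(np.uint8) for x in (a,b)]; print(m.sum(),n.sum(),cv2.phaseCorrelate(a.mean(2).astype(np.float32),b.mean(2).astype(np.float32)))
E
```

```text
clock: 63.75
eef_pos: [423.7, 406.4, 84.6]
eef_rot: [3.13, 0.046, 0.521]
wrist_force: [0.1, -0.6, -0.6]
finger_gap: 15.6
clock: 64.42
eef_pos: [423.7, 406.4, 84.6]
eef_rot: [3.13, 0.046, 0.521]
wrist_force: [1.0, -0.1, -0.0]
finger_gap: 47.2
clock: 65.08
eef_pos: [423.4, 248.7, 245.6]
eef_rot: [3.13, 0.044, 0.522]
wrist_force: [-0.0, 0.1, 0.0]
finger_gap: 46.9
clock: 65.75
eef_pos: [423.5, 49.0, 245.7]
eef_rot: [3.13, 0.043, 0.521]
wrist_force: [-0.2, -0.6, 0.1]
finger_gap: 46.9
(-0.6, '18.0:198/21 16.8:197/7 15.6:192/4 14.4:183/7 13.2:176/18 12.0:172/36 10.8:174/58 9.6:185/84 8.4:200/115 7.2:215/147 6.0:227/172 4.8:234/188 3.6:235/198 2.4:235/202 1.2:233/199 0.0:230/191 -1.2:224/178 -2.4:215/161 -3.6:202/136 -4.8:188/106 -6.0:176/78 -7.2:169/51 -8.4:169/29 -9.6:175/15 -10.8:184/8 -12.0:192/5 -13.2:196/5 -14.4:200/18 -15.6:202/44 -16.8:205/75')
(-0.6, '18.0:204/87 16.8:198/50 15.6:193/20 14.4:190/4 13.2:187/2 12.0:182/2 10.8:179/3 9.6:180/14 8.4:182/36 7.2:187/65 6.0:192/101 4.8:200/136 3.6:209/161 2.4:216/175 1.2:218/183 0.0:220/187 -1.2:223/187 -2.4:222/179 -3.6:218/162 -4.8:212/141 -6.0:201/114 -7.2:185/83 -8.4:168/56 -9.6:155/36 -10.8:153/20 -12.0:163/9 -13.2:176/3 -14.4:185/1 -15.6:188/2 -16.8:187/13')
pad stage 10.2 -61.0 46.44
pad stage 10.2 58.9 45.08
probe []
apple [([623, 143, 54], 0.83)]
screwdriver [([571, 228, 13], 0.63)]
phone [([428, -8, 29], 0.67), ([465, -299, 42], 0.27)]
46 6.036952380952381 28 0
9409 7974 ((0.026740342439623532, -0.12278613858875076), 0.828728537382903)
117 9.298428571428571 45 1368
6761 6272 ((0.09072551166980247, 0.00453892995345484), 0.7114367824130589)
```

```bash
python3 -m crank '[{"offset":[0,0.04,0.02],"spin":0},{"offset":[0,0.08,0.04],"spin":0},{"offset":[0,0.12,0.04],"spin":0},{"offset":[0,0.16,0.04],"spin":0},{"offset":[0,0.2,0.04],"spin":0},{"offset":[0,0.22,0.04],"spin":0},{"offset":[0,0.22,0.04],"spin":0},{"offset":[0,0.22,0.04],"spin":0}]'
python3 - <<'E'
from h import *
p=manip.camera('top'); pads(p)
print([(np.round(r['location']).astype(int).tolist(),round(r['conf'],2)) for r in manip.search_frame(p,'phone')[:3]])
q=dict(p); q['pixels']=np.load('top0.npy')
a=rect(q,390,480,-30,40,10,1).astype(int); b=rect(p,390,480,-30,40,10,1).astype(int); print('phone area diff',np.abs(a-b).max(2).mean())
E
```

```text
clock: 66.67
eef_pos: [422.9, 270.8, 285.0]
eef_rot: [3.13, 0.045, 0.527]
wrist_force: [0.5, -0.2, 0.3]
finger_gap: 46.6
pad stage 10.2 -61.1 47.06
pad stage 10.2 58.9 45.66
[([429, 42, 28], 0.77)]
phone area diff 4.502539682539682
```

The phone hasn't moved. The earlier different reading came from the arm blocking part of it. Handing in.

```bash
python3 -c "
from h import *
print(manip.sign_off())"
```

```text
the job is handed in; nothing more can be done
None
```

I levelled the stage, slid both modules home, touched their pads with the probe in dot order, put the probe back and handed the job in at about 67 s. No verdict was reported.

**What I did**
- **Levelling:** I turned screw_far about 150° anticlockwise and screw_left about 280° clockwise.
- **Modules:** Only two modules were there. The one-dot module is on the left rail and the three-dot module on the right. The three-dot module first stopped about 16 mm short because its tab slid in the jaws, so I finished both with a low push on the rear face.
- **Probing:** I touched the one-dot module first, then the three-dot module. Each got five gentle touches in a 3 mm cross pattern, in case the first was off-centre.

**Last checks**
- **Level:** The y bubble was within about 0.5 mm of centre. The x bubble was about 0.5 mm off by its lines, and at most 2 mm off in the worst reading of the picture, against a 2.8 mm limit.
- **Modules home:** Both pads were at stage x = 10.2 mm, about 1 mm from the 9 mm I estimated for home from the rail ends. Both modules had stopped firmly against the push (33 N and 21 N).
- **Probe and other things:** The probe was released at its original height, and the stand looked the same as at the start. The apple, screwdriver and phone had not moved. One phone reading was about 50 mm off because the arm hid part of it, and it was right again once the arm moved.

**Not confirmed by sight**
- **Probe touches:** The arm hid the probe tip at the pads, so the touches rest on position and force (about 1 to 3 N). A later picture showed the tip within about 2 mm of where it should sit in the gripper.
- **Dot counts:** I read these from small, blurry pictures, though the one-dot and three-dot patterns were distinct.

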